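# Set, clamp and load the index table of the spindle bench

### The job

Turn the round index plate until the notch in its forked lug points at the brass pointer, then throw the valve lever into the notch that carries the brass tab to clamp it. Only then draw every spindle straight up out of its light stand, without tipping the stand over or lifting it off the bench, and stand it upright on the plate, its whole foot on the plate. The plate stays on its mark, the lever in its notch and the stand upright; leave the loupe where it lies.

Things in the scene. Friction and masses are not known exactly. Their poses are not given: they have to be found in the camera images.
- plate (a joint): Angle of the round steel index plate (rad, counter-clockwise from above) about its upright axis. It turns freely both ways, stiff with friction (about 4 to 5 N pushed at a lug) and stays where it is left. 0 and 6.283 both mean that the notch faces the pointer; travel -1.0 to 7.3.
- plate_top (a point): Centre of the plate's flat upper face, 40 mm above the bench; z up, x to the notch (turns with the plate). Disc 170 mm across, 20 mm thick; at its centre a dark boss 24 mm across, 14 mm high. Six lugs every 60 degrees, from 85 to 105 mm radius and 21 to 37 mm above the bench: five plain ones 12 mm wide and, at the notch, a forked one.
- base: Grey base slab of the index plate, fixed to the bench: 250 x 190 mm, 12 mm thick. Origin on the plate's axis at bench height; x points to the pointer. The slab reaches from 100 mm behind to 150 mm ahead of the axis along x.
- notch (a point): The notch: the 16 mm gap between the two prongs (each 10 mm wide, outer width 36 mm) of the forked lug, 95 mm from the plate's axis, at the lugs' upper face.
- pointer (a point): Tip of the fixed brass pointer, a bar 12 mm wide and 42 mm high over the bench that stands on the base outside the lugs, from 115 to 142 mm from the plate's axis. The origin is on the line from the axis, 120 mm out; x points away from the plate's axis, z up.
- lever (a joint): Angle of the clamp valve's lever (rad, counter-clockwise from above) about its upright pivot; friction holds it (about 3 N at the knob) and there is no click. The toothed quadrant has three notches: released at -0.8, clamp (with the brass tab) at 0.5, and a third at 1.0; the stops are at -1.05 and 1.15.
- lever_knob (a point): Centre of the top face of the upright black knob at the lever's end: 22 mm across, 40 mm tall (44 to 84 mm above the bench), 85 mm from the pivot.
- lever_pivot (a point): Lever pivot on the aluminium valve block (75 x 70 mm, 28 mm high, fixed to the bench), at the arm's upper face, 48 mm above the bench. The steel arm is 10 mm wide.
- notch_tab (a point): Top of the brass tab (14 mm wide, 26 mm high) that marks the clamp notch: 112 mm from the pivot; the lever points at it when it is in the notch.
- stand: Light free-standing white plastic stand, about 160 g: block 60 x 226 mm, 54 mm high, with a row of four upright bores along its y axis at y = -81, -27, 27 and 81 mm, 38.5 mm across, their floor 4 mm above the bench. Origin: centre of the underside.
- spindle1: Grinding spindle: dark steel cylinder 36 mm across and 55 mm high, out of whose top rises a thin steel stem 16 mm across, ending in a rubber cap 20 mm across (z 110 to 120 mm); 120 mm high in all, about 200 g. Origin: centre of the foot; z up along the spindle. May be absent. Starts upright in one bore of the stand, its foot 4 mm above the bench.
- spindle2: Grinding spindle: dark steel cylinder 36 mm across and 55 mm high, out of whose top rises a thin steel stem 16 mm across, ending in a rubber cap 20 mm across (z 110 to 120 mm); 120 mm high in all, about 200 g. Origin: centre of the foot; z up along the spindle. May be absent. Starts upright in one bore of the stand, its foot 4 mm above the bench.
- spindle3: Grinding spindle: dark steel cylinder 36 mm across and 55 mm high, out of whose top rises a thin steel stem 16 mm across, ending in a rubber cap 20 mm across (z 110 to 120 mm); 120 mm high in all, about 200 g. Origin: centre of the foot; z up along the spindle. May be absent. Starts upright in one bore of the stand, its foot 4 mm above the bench.
- spindle4: Grinding spindle: dark steel cylinder 36 mm across and 55 mm high, out of whose top rises a thin steel stem 16 mm across, ending in a rubber cap 20 mm across (z 110 to 120 mm); 120 mm high in all, about 200 g. Origin: centre of the foot; z up along the spindle. May be absent. Starts upright in one bore of the stand, its foot 4 mm above the bench.
- loupe: Folding loupe in a black case lying flat, 95 mm long and 16 mm high; bystander. Origin under the centre of its lens.

How it is judged:
By the outcome, as a careful person would: the job done as asked, in the order asked, and still so for the second after the job is handed in, with the robot touching nothing.
Of spindle1, spindle2, spindle3, spindle4 only 3 to 4 are there at a start; the rules pass over those that are not, and their reading is None.
At some moment in a run one of stand may be knocked a few centimetres aside while the robot is not near it.
It also fails if it takes over 210 s, if anything falls off the work surface, if the arm or the gripper's body presses on something with over 40 N, if the wrist force passes 120 N, or if a joint passes its speed limit or range.

### The arm

A 6-joint arm with a two-finger parallel gripper is mounted at the origin on the work surface. World frame = base frame: x ahead of the robot, y to its left, z up, the work surface at z = 0. Lengths are in mm, angles in rad, forces in N, time in s.
With the tool pointing down it reaches from about 325 to 850 mm from the base axis. Payload 15.5 kg.
Tool frame: the origin (TCP) lies at the very end of the fingers, on their centre line; the grasp point (between the pads) lies 19 mm behind it (robot.grasp_offset is the distance from the TCP to the grasp point, in mm); z points along the fingers, y is the direction in which the jaws open and shut (so a half turn about z gives the same grasp; the last joint's range is limited). The gripper opens to 91 mm and grips with 3 to 60 N. Pads are 32 mm wide; open, the fingers measure 118 mm over their backs; the gripper's body (76 mm by 178 mm) begins 60 mm behind the grasp point.
Start: joints at [-1.425, 0.494, 1.345, -0, 1.302, -0.096], TCP at [149.658, -606.819, 213.915] pointing down, gripper open.
Joint ranges: [-2.91, 2.91], [-0.82, 2.16], [0.22, 2.67], [-1.22, 4.37], [0.12, 2.79], [-3.08, 3.08]. Speed limits (rad/s): [1.89, 1.89, 2.57, 3.01, 3.01, 3.01].

### API

Orientations are given as a rotation vector (axis times angle).
In Python, from cell import robot, vision, ticket gives the robot as it stands.
- The arm moves only by the tool carry_out, never from a script. Its argument "deltas" is text: rows parted by semicolons, each of 5 numbers parted by spaces: the shift along the tool's x, y, z in mm, then the turn about the tool's z in degrees, then the opening, from 0 (shut) to 1 (fully open). In form: tx ty tz yaw jaw; .... A call has exactly 5 rows; each row shifts and turns the pose as measured when the row begins, along the tool's axes as they then stand; what a row does not reach is not made up. A row lasts 1/10 s, in which the tool goes at most 50 mm and 8.59 degrees, less where a joint would pass 70% of its speed; a pose out of reach is approached as far as the arm can. A call with a gripper value outside its range is refused whole. The fingers move at their own pace and stop on an object; "newtons" is the grip in N (left out, the last holds). Time passes only in rows, so rows that do not move let the fingers close, or fill a call up. It gives the time, the measured TCP pose, the force and the opening at its end, in the units of the state.
- robot.get_state(): the state, without advancing time (a new reading comes with each control period).
- vision.capture(name): name is "scene" or "top" or "wrist"; returns the picture (384x512x3 uint8, red, green, blue); there is no depth.
- vision.camera_info(name): a dict with "K" (3x3 intrinsics, pixels), "R" (3x3) and "t" (3): a world point X has camera coordinates R X + t; the wrist camera has in their place "tool_from_camera" (4x4, takes a point from camera to tool coordinates, whose origin is the TCP and whose axes are the flange's). Camera axes: x right, y down, z forward; pixel columns grow to the right and rows downward; lengths in mm; the calibration is good to about 2 mm. The wrist camera is an equidistant fisheye: a pixel r from the principal point sees the ray r / f radians off the axis. A picture is of the moment at which its call begins: read the wrist's pose just before it. camera_info takes no time and is no camera call.
- ticket.job_done(): hands the job in, once; it reports no verdict.
The state is a dict: "clock": time; "joints": joint angles; "dq": joint speeds; "effort": joint torques, N m; "tcp_pos": TCP position; "eef_rot": TCP orientation; "force": force on the tool from outside, world axes, zero at the start; "moment": the same for the moment, N m; "finger_gap": opening from 0.0 (shut) to 1.0 (fully open).
Only numpy, scipy, OpenCV 4.12 (cv2) and the standard library are available. Lean on these libraries where they do the work, as an engineer would, in place of code of your own. Each camera call takes 0.05 s, during which the arm holds its last target. There are 200 camera calls.

## Working session

There is one attempt and no reset: what is moved stays moved. The work goes in short steps, Python scripts to look and compute and a tool call to move; the robot and the scene stay as the last step left them, time stands still between calls to the robot, and variables do not carry over. Pictures are saved under pics/ and viewed, about 12 in all and at most 16, crops included, and the job is handed in when it is done.

Besides the shell and the picture viewer there is one more tool, called by a JSON object that holds its "api" and its "payload". carry_out: Moves the arm, as the interface text tells. Its arguments: {"type":"object","properties":{"deltas":{"type":"string"},"newtons":{"type":"number"}},"required":["deltas"]}

```bash
ls; mkdir -p pics; python3 - <<'E'
from cell import robot, vision
import cv2
s=robot.get_state(); print(s)
for n in("scene","top"):
    im=vision.capture(n); cv2.imwrite(f"pics/{n}0.png",cv2.resize(im[:,:,::-1],(800,600),interpolation=cv2.INTER_CUBIC)); cv2.imwrite(f"pics/{n}0_raw.png",im[:,:,::-1])
    print(n,vision.camera_info(n))
print(vision.camera_info("wrist"))
E
```

```text
pics
{'clock': 0.0, 'joints': array([-1.42451969e+00,  4.94212922e-01,  1.34614187e+00,  3.76448108e-06,
        1.30248090e+00, -9.54790228e-02]), 'dq': array([-3.52304094e-04, -9.40551060e-04,  1.32306508e-03, -1.06090475e-03,
       -2.95788532e-04,  1.59668020e-05]), 'effort': array([ 6.58773977e-03, -8.78814483e+01, -3.81850255e+01,  7.10782735e-02,
        5.34132379e-02, -1.06888617e-04]), 'tcp_pos': array([ 149.59097387, -606.44108203,  213.31613231]), 'eef_rot': array([-3.11743551e+00, -3.78673393e-01,  4.38709072e-05]), 'force': array([0.02474116, 0.18702835, 0.33987644]), 'moment': array([ 0.03412491,  0.02126996, -0.02769234]), 'finger_gap': 1.0000724245132622}
scene {'K': array([[408.42026808,   0.        , 257.90387627],
       [  0.        , 408.42026808, 183.35103709],
       [  0.        ,   0.        ,   1.        ]]), 'R': array([[ 0.78249973,  0.62255211,  0.01109193],
       [ 0.46909382, -0.57771322, -0.66798086],
       [-0.40944494,  0.527898  , -0.74409579]]), 't': array([-469.83881306, -207.55923834, 1277.00267317])}
top {'K': array([[424.47786015,   0.     
[... 153 characters left out ...]
99953762,  0.03035329],
       [-0.98674966, -0.00669633, -0.16211191],
       [ 0.16224021, -0.02965988, -0.98630543]]), 't': array([-10.2057181 , 586.92919389, 886.80679477])}
{'K': array([[297.31863964,   0.        , 256.60396704],
       [  0.        , 297.31863964, 192.2660202 ],
       [  0.        ,   0.        ,   1.        ]]), 'tool_from_camera': array([[ 1.25476423e-04, -9.57205034e-01, -2.89410622e-01,
         8.07686443e+01],
       [ 9.99999983e-01,  1.59295714e-04, -9.33007849e-05,
        -5.17449023e-01],
       [ 1.35409853e-04, -2.89410605e-01,  9.57205037e-01,
        -1.72110966e+02],
       [ 0.00000000e+00,  0.00000000e+00,  0.00000000e+00,
         1.00000000e+00]])}
```

View pics/top0.png

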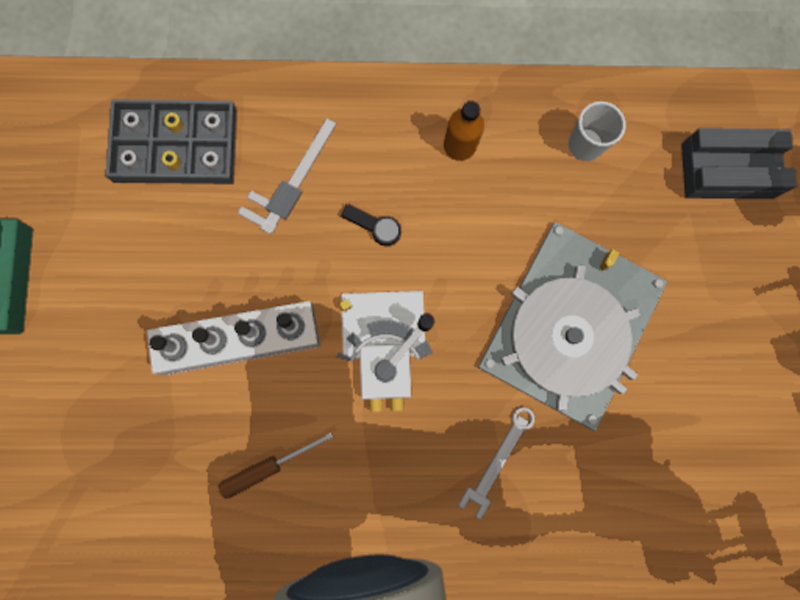

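View pics/scene0.png

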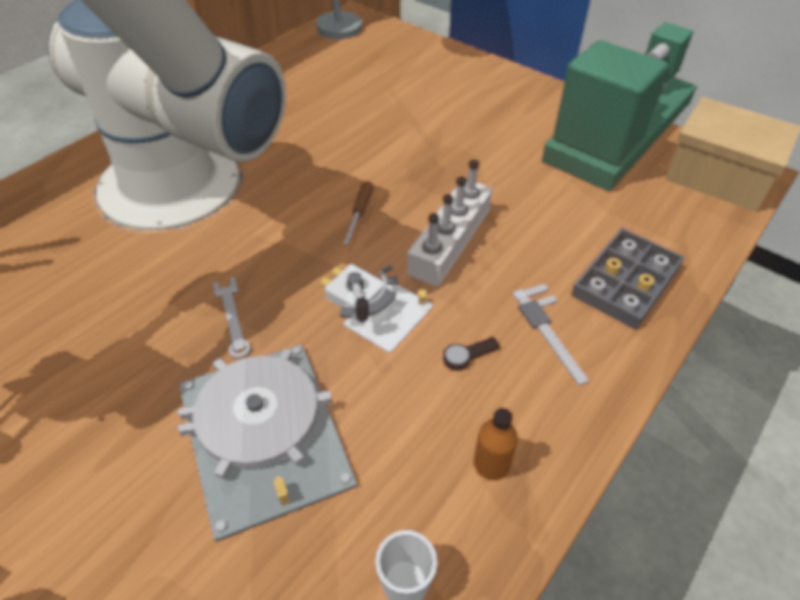

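The top view (800-px scale) shows plate boss (574,335), pointer (611,259), forked lug (626,380), lever pivot (386,370), knob (427,321), tab (346,303), and four spindle caps (158,342), (200,335), (242,328), (290,320). All four spindles are present.

```bash
cat > h.py <<'E'
from cell import robot, vision
import numpy as np, cv2
from scipy.spatial.transform import Rotation as Rt
def w(name,u,v,z,s=1.5625):
    c=vision.camera_info(name);d=c["R"].T@np.linalg.solve(c["K"],[(u+.5)/s-.5,(v+.5)/s-.5,1]);o=-c["R"].T@c["t"]
    return o+d*(z-o[2])/d[2]
def proj(name,X):
    c=vision.camera_info(name);p=c["K"]@(c["R"]@np.asarray(X,float)+c["t"]);return p[:2]/p[2]
def wr_ray(u,v,z,pos,rot):
    c=vision.camera_info("wrist");K=c["K"];T=c["tool_from_camera"]
    a=np.array([u-K[0,2],v-K[1,2]]);r=np.hypot(*a);th=r/K[0,0]
    d=np.r_[np.sin(th)*a/max(r,1e-9),np.cos(th)];R=Rt.from_rotvec(rot).as_matrix()
    d=R@T[:3,:3]@d;o=pos+R@T[:3,3];return o+d*(z-o[2])/d[2]
def wr_proj(X,pos,rot):
    c=vision.camera_info("wrist");K=c["K"];T=c["tool_from_camera"]
    R=Rt.from_rotvec(rot).as_matrix();p=T[:3,:3].T@(R.T@(np.asarray(X,float)-pos)-T[:3,3])
    r=np.hypot(p[0],p[1]);th=np.arctan2(r,p[2]);return K[:2,2]+K[0,0]*th*p[:2]/r
E
python3 - <<'E'
from h import *
np.set_printoptions(precision=1,suppress=True)
P=dict(boss=(574,335,54),pointer=(611,259,42),fork1=(631,374,37),fork2=(621,387,37),pivot=(386,370,48),knob=(427,321,84),tab=(346,303,26),cap1=(157,342,124),cap2=(200,335,124),cap3=(242,328,124),cap4=(290,320,124),
c1=(147,331,54),c2=(312,302,54),c3=(319,345,54),c4=(153,374,54), lug=(580,271,37),lens=(386,231,16))
Q={k:w("top",*v) for k,v in P.items()}
for k,v in Q.items(): print(k,v)
a=lambda p,q:np.degrees(np.arctan2(*(Q[q]-Q[p])[1::-1]))
print("ptr",a("boss","pointer"),"f1",a("boss","fork1"),a("boss","fork2"),"lever",a("pivot","knob"),"tab",a("pivot","tab"),"lug",a("boss","lug"))
for p,q in(("boss","pointer"),("boss","fork1"),("pivot","knob"),("pivot","tab"),("cap1","cap2"),("cap2","cap3"),("cap3","cap4"),("c1","c2"),("c2","c3")):print(p,q,np.linalg.norm((Q[p]-Q[q])[:2]))
s=[(254.5,402.5,54),(361,308,84),(280,480,42),(474,165,124),(461,182,124),(447,200,124),(433,218,124)]
for u,v,z in s: print("scene",w("scene",u,v,z))
E
```

```text
boss [ 535.7 -254.5   54. ]
pointer [ 647.8 -316.8   42. ]
fork1 [ 482.5 -338.7   37. ]
fork2 [ 464.2 -323.4   37. ]
pivot [486.4   8.2  48. ]
knob [550.4 -46.4  84. ]
tab [583.3  65.9  26. ]
cap1 [516.4 299.1 124. ]
cap2 [525.6 245.6 124. ]
cap3 [534.8 193.  124. ]
cap4 [545.5 132.3 124. ]
c1 [538.2 336.7  54. ]
c2 [580.  111.8  54. ]
c3 [520.  100.8  54. ]
c4 [479.5 325.   54. ]
lug [ 630.7 -272.3   37. ]
lens [693.3   8.7  16. ]
ptr -29.035039681864482 f1 -122.2858249443128 -136.0545795574382 lever -40.42818831773884 tab 30.748676487205103 lug -10.576904037037513
boss pointer 128.18583160617865
boss fork1 99.5365528275119
pivot knob 84.0892115647656
pivot tab 112.82296410224741
cap1 cap2 54.29368548094195
cap2 cap3 53.4439206481688
cap3 cap4 61.55593369455717
c1 c2 228.7515774723297
c2 c3 60.98374828212469
scene [ 542.4 -257.2   54. ]
scene [562.1 -55.   84. ]
scene [ 646.  -311.4   42. ]
scene [523.8 294.5 124. ]
scene [533.3 241.2 124. ]
scene [542.4 187.6 124. ]
scene [551.  137.2 124. ]
```

```bash
cat > go.py <<'E'
# usage: go.py x y z psi [n]  -> tool-frame rows from present pose to target (psi: heading of tool x, deg)
from h import *; import sys
x,y,z,psi=map(float,sys.argv[1:5]); s=robot.get_state(); p=s["tcp_pos"]
X=Rt.from_rotvec(s["eef_rot"]).as_matrix()[:,0]; h=np.degrees(np.arctan2(X[1],X[0]))
d=np.array([x,y,z])-p; dy=(psi-h+180)%360-180
n=int(sys.argv[5]) if len(sys.argv)>5 else int(max(1,np.ceil(max(np.linalg.norm(d)/45,abs(dy)/8.5))))
print("at",p.round(1),"psi",round(h,1),"d",d.round(1),"dpsi",round(dy,1),"n",n,"gap",round(s["finger_gap"],3),"t",round(s["clock"],1))
for i in range(n):
    a=np.radians(h+dy*i/n); v=d/n
    print("%.1f %.1f %.1f %.1f"%(v[0]*np.cos(a)+v[1]*np.sin(a), v[0]*np.sin(a)-v[1]*np.cos(a), -v[2], -dy/n))
E
python3 go.py 410 -235 200 -9 15
```

```text
at [ 149.6 -606.5  213.4] psi 13.9 d [260.4 371.5 -13.4] dpsi -22.9 n 15 gap 1.001 t 0.1
22.8 -19.9 0.9 1.5
22.2 -20.5 0.9 1.5
21.7 -21.1 0.9 1.5
21.1 -21.6 0.9 1.5
20.5 -22.2 0.9 1.5
19.9 -22.7 0.9 1.5
19.3 -23.3 0.9 1.5
18.7 -23.8 0.9 1.5
18.1 -24.2 0.9 1.5
17.4 -24.7 0.9 1.5
16.8 -25.2 0.9 1.5
16.1 -25.6 0.9 1.5
15.4 -26.0 0.9 1.5
14.7 -26.4 0.9 1.5
14.0 -26.8 0.9 1.5
```

{"api": "carry_out", "payload": {"deltas": "22.5 -20 1 1.5 0.4; 22 -20.5 1 1.5 0.4; 21.5 -21 1 1.5 0.4; 21 -21.5 1 1.5 0.4; 20.5 -22 1 1.5 0.4"}}

```text
clock: 0.6
tcp_pos: [235.8, -481.1, 206.4]
eef_rot: [-3.135, -0.16, 0.002]
force: [0.4, -0.0, -0.4]
finger_gap: 0.589
```

{"api": "carry_out", "payload": {"deltas": "20 -22.5 1 1.5 0.4; 19.5 -23 1 1.5 0.4; 19 -24 1 1.5 0.4; 18 -24 1 1.5 0.4; 17.5 -24.5 1 1.5 0.4"}}

```text
clock: 1.1
tcp_pos: [326.5, -352.4, 200.6]
eef_rot: [-3.136, 0.055, 0.003]
force: [0.4, -0.0, -1.3]
finger_gap: 0.401
```

{"api": "carry_out", "payload": {"deltas": "17 -25 1 1.5 0.4; 16 -25.5 1 1.5 0.4; 15.5 -26 1 1.5 0.4; 14.5 -26.5 1 1.5 0.4; 14 -27 1 1.5 0.4"}}

```text
clock: 1.6
tcp_pos: [417.3, -223.7, 195.2]
eef_rot: [-3.124, 0.27, 0.006]
force: [0.8, -0.9, -0.6]
finger_gap: 0.402
```

```bash
python3 go.py 410 -235 200 -9; python3 - <<'E'
from h import *
s=robot.get_state(); im=vision.capture("wrist"); cv2.imwrite("pics/w1.png",cv2.resize(im[:,:,::-1],(800,600),interpolation=cv2.INTER_CUBIC))
E
```

```text
at [ 417.3 -223.7  195.2] psi -9.9 d [ -7.3 -11.3   4.8] dpsi 0.9 n 1 gap 0.402 t 1.6
-5.3 12.4 -4.8 -0.9
```

View pics/w1.png

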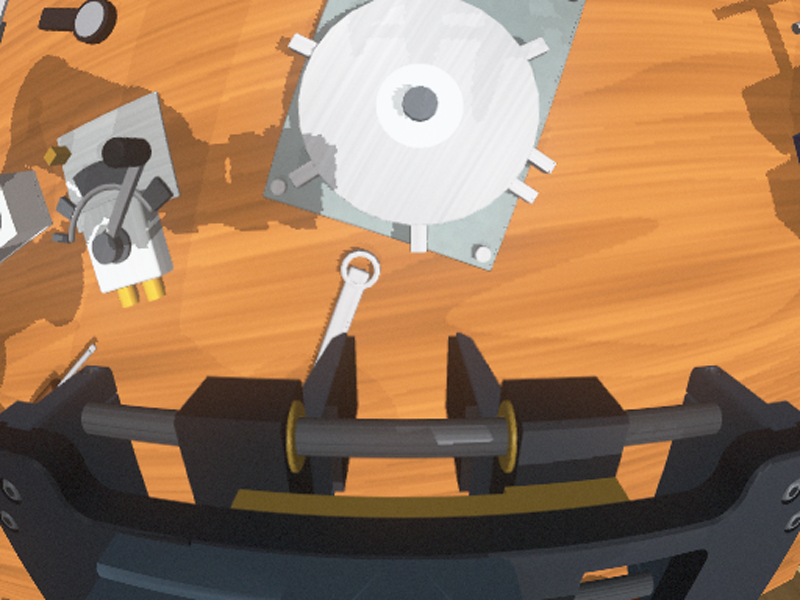

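The wrist view shows boss (420,103), the near plain lug (419,238), prongs (541,160) and (522,190), and the lever knob (127,151) and pivot (108,246).

```bash
python3 - <<'E'
from h import *
np.set_printoptions(precision=1,suppress=True)
s=robot.get_state();p,r=s["tcp_pos"],s["eef_rot"]
for k,u,v,z in(("boss",420,103,54),("lugtip",419,250,37),("pr1",551,166,37),("pr2",533,197,37),("lugB",538,47,37),("knob",114,151,84),("pivot",108,240,50),("tab",52,152,26)):
    print(k,wr_ray((u+.5)/1.5625-.5,(v+.5)/1.5625-.5,z,p,r))
E
```

```text
boss [ 536.9 -253.    54. ]
lugtip [ 435.2 -235.6   37. ]
pr1 [ 481.5 -340.5   37. ]
pr2 [ 460.7 -323.8   37. ]
lugB [ 570.1 -345.5   37. ]
knob [553.4 -43.3  84. ]
pivot [493.5   4.8  50. ]
tab [586.3  67.4  26. ]
```

```bash
python3 go.py 431 -235 26 -10 5
```

```text
at [ 419.1 -220.7  195. ] psi -9.9 d [  11.9  -14.3 -169. ] dpsi -0.1 n 5 gap 0.398 t 1.6
2.8 2.4 33.8 0.0
2.8 2.4 33.8 0.0
2.8 2.4 33.8 0.0
2.8 2.4 33.8 0.0
2.8 2.4 33.8 0.0
```

{"api": "carry_out", "payload": {"deltas": "7 6 30 0 0.4; 7 6 30 0 0.4; 0 0 35 0 0.4; 0 0 25 0 0.4; 0 0 0 0 0.4"}}

```text
clock: 2.15
tcp_pos: [433.2, -232.8, 71.7]
eef_rot: [-3.125, 0.265, 0.001]
force: [0.2, 0.3, 0.4]
finger_gap: 0.399
```

```bash
python3 go.py 431 -235 26 -10 3
```

```text
at [ 433.2 -232.8   71.7] psi -9.7 d [ -2.2  -2.2 -45.7] dpsi -0.3 n 3 gap 0.399 t 2.1
-0.6 0.9 15.2 0.1
-0.6 0.9 15.2 0.1
-0.6 0.9 15.2 0.1
```

{"api": "carry_out", "payload": {"deltas": "-1 1 15 0 0.4; -0.5 1 15 0 0.4; -0.5 0.5 15 0 0.4; 0 0 0 0 0.1; 0 0 0 0 0.1", "newtons": 10}}

```text
clock: 2.65
tcp_pos: [432.1, -235.9, 29.6]
eef_rot: [-3.126, 0.265, -0.002]
force: [-0.0, -0.1, -0.9]
finger_gap: 0.256
```

{"api": "carry_out", "payload": {"deltas": "0 0 0 0 0.05; 0 0 0 0 0.05; 0 0 0 0 0.05; 0 0 0 0 0.05; 0 0 0 0 0.05"}}

```text
clock: 3.15
tcp_pos: [432.7, -236.5, 31.9]
eef_rot: [-3.127, 0.265, -0.005]
force: [1.1, -1.3, -11.1]
finger_gap: 0.128
```

```bash
cat > arc.py <<'E'
# tool rows for an arc about (cx,cy) from present angle to angle a1, radius r, n rows, psi = angle-180+off
from h import *; import sys
cx,cy,a1,r,n,off=map(float,sys.argv[1:7]); n=int(n); s=robot.get_state();p=s["tcp_pos"]
X=Rt.from_rotvec(s["eef_rot"]).as_matrix()[:,0]; h=np.degrees(np.arctan2(X[1],X[0]))
q=p[:2]-[cx,cy]; a0=np.degrees(np.arctan2(q[1],q[0])); D=(a1-a0+180)%360-180; r0=np.hypot(*q)
dy=((a1+off-h+180)%360-180)
print("at",p.round(1),"psi",h.round(1),"ang",a0.round(1),"r",r0.round(1),"gap",round(s["finger_gap"],3),"F",s["force"].round(1),"t",round(s["clock"],1))
P=lambda i:np.array([cx,cy])+(r0+(r-r0)*i/n)*np.array([np.cos(np.radians(a0+D*i/n)),np.sin(np.radians(a0+D*i/n))])
for i in range(n):
    v=P(i+1)-P(i);a=np.radians(h+dy*i/n)
    print("%.1f %.1f 0 %.1f"%(v[0]*np.cos(a)+v[1]*np.sin(a), v[0]*np.sin(a)-v[1]*np.cos(a),-dy/n))
E
python3 arc.py 536.5 -253.7 270.4 107 15 -180
```

```text
at [ 432.7 -236.5   31.9] psi -9.7 ang 170.6 r 105.2 gap 0.128 F [  1.1  -1.3 -11.1] t 3.1
0.6 12.2 0 -6.7
0.6 12.2 0 -6.7
0.6 12.2 0 -6.7
0.6 12.2 0 -6.7
0.6 12.3 0 -6.7
0.6 12.3 0 -6.7
0.6 12.3 0 -6.7
0.6 12.3 0 -6.7
0.6 12.3 0 -6.7
0.6 12.3 0 -6.7
0.6 12.3 0 -6.7
0.6 12.4 0 -6.7
0.6 12.4 0 -6.7
0.6 12.4 0 -6.7
0.6 12.4 0 -6.7
```

{"api": "carry_out", "payload": {"deltas": "0.5 12 2 -6.5 0.05; 0.5 12 2 -6.5 0.05; 0.5 12 1.5 -6.5 0.05; 0.5 12 1.5 -6.5 0.05; 0.5 12 1 -6.5 0.05"}}

```text
clock: 3.65
tcp_pos: [438.2, -293.8, 26.6]
eef_rot: [-3.068, -0.651, -0.006]
force: [-2.6, 3.9, 13.7]
finger_gap: 0.136
```

```bash
python3 arc.py 536.5 -253.7 270.4 107 10 -180|head -4
```

```text
at [ 438.2 -293.8   26.6] psi 24.0 ang -157.8 r 106.2 gap 0.136 F [-2.6  3.9 13.7] t 3.6
0.3 12.6 0 -6.6
0.3 12.6 0 -6.6
0.4 12.7 0 -6.6
```

{"api": "carry_out", "payload": {"deltas": "0.3 12.5 0.3 -6 0.05; 0.3 12.5 0.3 -6.5 0.05; 0.3 12.5 0.3 -6.5 0.05; 0.3 12.5 0.3 -6.5 0.05; 0.3 12.5 0.3 -6.5 0.05"}}

```text
clock: 4.15
tcp_pos: [474.6, -341.6, 26.7]
eef_rot: [-2.749, -1.501, -0.005]
force: [-3.4, 2.8, 3.9]
finger_gap: 0.135
```

```bash
python3 arc.py 536.5 -253.7 270.4 107 5 -180|head -7
```

```text
at [ 474.6 -341.6   26.7] psi 57.3 ang -125.2 r 107.5 gap 0.135 F [-3.4  2.8  3.9] t 4.2
0.4 13.3 0 -6.6
0.5 13.3 0 -6.6
0.6 13.3 0 -6.6
0.7 13.3 0 -6.6
0.8 13.3 0 -6.6
```

{"api": "carry_out", "payload": {"deltas": "0.4 13 0.3 -6.5 0.05; 0.5 13 0.3 -6.5 0.05; 0.5 13 0.3 -6.5 0.05; 0.5 13 0.3 -6.5 0.05; 0.5 10 0.3 -5 0.05"}}

```text
clock: 4.65
tcp_pos: [532.0, -361.9, 26.7]
eef_rot: [-2.22, -2.206, -0.005]
force: [-5.4, -2.5, 2.1]
finger_gap: 0.135
```

```bash
python3 arc.py 536.5 -253.7 270.4 107 1 -180|head -7; python3 - <<'E'
from h import *
im=vision.capture("top")[130:280,290:440]; cv2.imwrite("pics/t2.png",cv2.resize(im[:,:,::-1],(600,600),interpolation=cv2.INTER_CUBIC))
E
```

```text
at [ 532.  -361.9   26.7] psi 89.6 ang -92.4 r 108.3 gap 0.135 F [-5.4 -2.5  2.1] t 4.7
1.3 5.2 0 -0.8
```

View pics/t2.png

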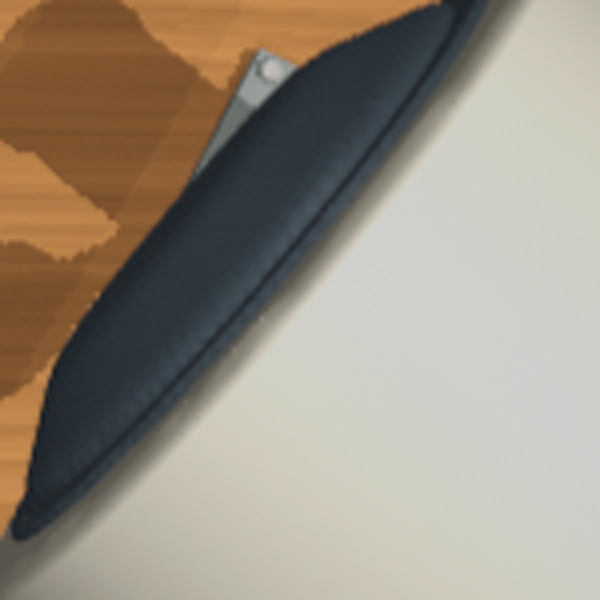

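The arm blocks the top camera, so I'll use the wrist one.

```bash
python3 - <<'E'
from h import *
im=vision.capture("wrist")[0:300,100:500]; cv2.imwrite("pics/w2.png",cv2.resize(im[:,:,::-1],(800,600),interpolation=cv2.INTER_CUBIC))
s=robot.get_state();p,r=s["tcp_pos"],s["eef_rot"]
for a in(-29.6,): 
  for R,z in((95,37),(115,42),(142,42)): print(((wr_proj([536.5+R*np.cos(np.radians(a)),-253.7+R*np.sin(np.radians(a)),z],p,r)-[100,0])*2).round())
E
```

```text
[605. 292.]
[657. 329.]
[710. 371.]
```

View pics/w2.png

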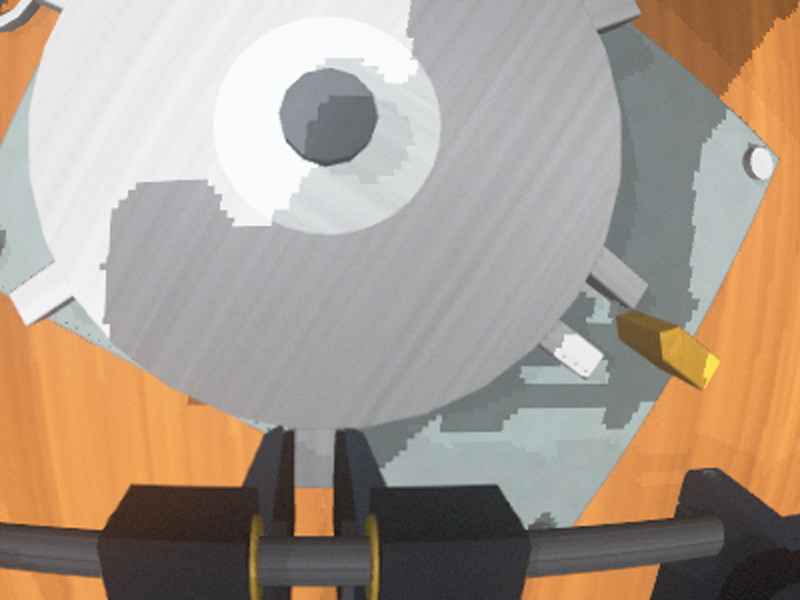

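The view shows forked prong ends around (641,296) and (596,361), boss (328,117), the brass pointer from (617,313) to (712,370), and the slab's far edge from (778,158) to (580,520).

```bash
python3 - <<'E'
from h import *
np.set_printoptions(precision=1,suppress=True)
s=robot.get_state();p,r=s["tcp_pos"],s["eef_rot"]
f=lambda u,v,z:wr_ray((u+.5)/2-.5+100,(v+.5)/2-.5,z,p,r)
b=f(328,117,54);print("boss",b)
for k,u,v,z in(("upOut",648,286,37),("upIn",634,306,37),("loIn",605,348,37),("loOut",590,376,37),("ptrtipL",617,313,42),("ptr far a",719,352,42),("ptr far b",705,389,42),("near lug",314,488,37)):
    X=f(u,v,z);d=(X-b)[:2];print(k,X,np.hypot(*d).round(1),np.degrees(np.arctan2(d[1],d[0])).round(1))
e=f(580,522,12)-f(777,158,12);print("edge normal",np.degrees(np.arctan2(e[1],e[0]))+90, f(777,158,12))
im=vision.capture("wrist")[120:210,380:470]; cv2.imwrite("pics/w3.png",cv2.resize(im[:,:,::-1],(630,630),interpolation=cv2.INTER_CUBIC))
E
```

```text
boss [ 536.3 -256.8   54. ]
upOut [ 634.4 -298.1   37. ] 106.4 -22.8
upIn [ 629.8 -304.5   37. ] 104.9 -27.0
loIn [ 620.8 -317.7   37. ] 104.1 -35.8
loOut [ 616.5 -326.5   37. ] 106.2 -41.0
ptrtipL [ 621.1 -306.    42. ] 98.0 -30.1
ptr far a [ 662.7 -317.2   42. ] 140.0 -25.6
ptr far b [ 658.9 -329.6   42. ] 142.6 -30.7
near lug [ 532.  -361.3   37. ] 104.6 -92.4
edge normal -27.88040236955726 [ 711.8 -246.    12. ]
```

View pics/w3.png

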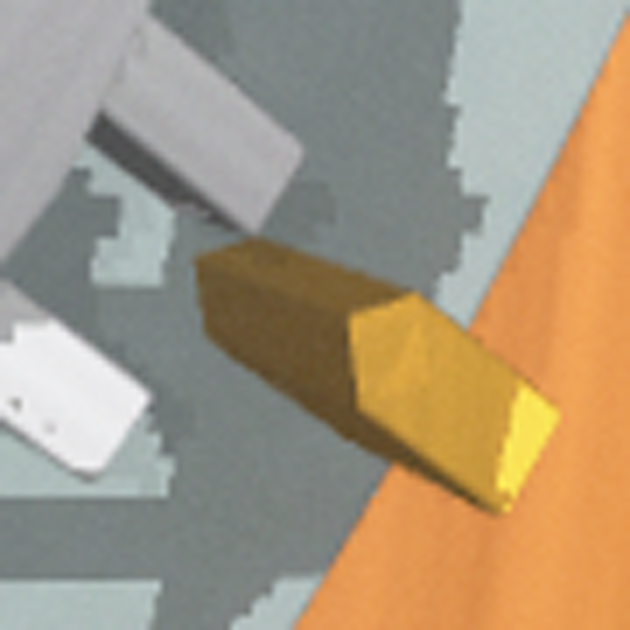

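```bash
python3 - <<'E'
from h import *
np.set_printoptions(precision=1,suppress=True)
s=robot.get_state();p,r=s["tcp_pos"],s["eef_rot"]
f=lambda u,v,z:wr_ray((u+.5)/7-.5+380,(v+.5)/7-.5+120,z,p,r)
b=wr_ray(328.5/2-.5+100,117.5/2-.5,54,p,r)
print(b,s["clock"])
for k,u,v,z in(("tip",348,315,42),("shA",412,293,42),("shB",360,400,42),("farA",560,410,42),("farB",503,515,42),("upOut",302,152,37),("upIn",252,232,37),("loIn",150,398,37),("loOut",95,477,37)):
    X=f(u,v,z);d=(X-b)[:2];print(k,X,np.hypot(*d).round(1),np.degrees(np.arctan2(d[1],d[0])).round(1))
E
```

```text
[ 536.4 -256.8   54. ] 4.8
tip [ 636.9 -310.9   42. ] 114.1 -28.3
shA [ 643.7 -308.8   42. ] 119.2 -25.9
shB [ 639.2 -318.5   42. ] 119.9 -31.0
farA [ 663.1 -319.2   42. ] 141.3 -26.2
farB [ 657.9 -329.2   42. ] 141.5 -30.8
upOut [ 633.5 -297.5   37. ] 105.3 -22.8
upIn [ 628.9 -304.8   37. ] 104.2 -27.4
loIn [ 620.  -319.7   37. ] 104.6 -37.0
loOut [ 615.2 -326.7   37. ] 105.4 -41.6
```

{"api": "carry_out", "payload": {"deltas": "0 4 0.3 -2 0.05; 0 4 0.3 -2 0.05; 0 0 0.3 0 0.05; 0 0 0.3 0 0.05; 0 0 0.3 0 0.05"}}

```text
clock: 5.3
tcp_pos: [540.2, -361.9, 26.7]
eef_rot: [-2.152, -2.277, -0.007]
force: [-1.4, -0.9, 6.7]
finger_gap: 0.136
```

```bash
python3 arc.py 536.4 -256 271.5 107 1 -180; python3 - <<'E'
from h import *
im=vision.capture("wrist")[120:210,380:470]; cv2.imwrite("pics/w4.png",cv2.resize(im[:,:,::-1],(630,630),interpolation=cv2.INTER_CUBIC))
E
```

```text
at [ 540.2 -361.9   26.7] psi 93.2 ang -87.9 r 106.0 gap 0.136 F [-1.4 -0.9  6.7] t 5.3
-1.0 -1.1 0 1.7
```

View pics/w4.png

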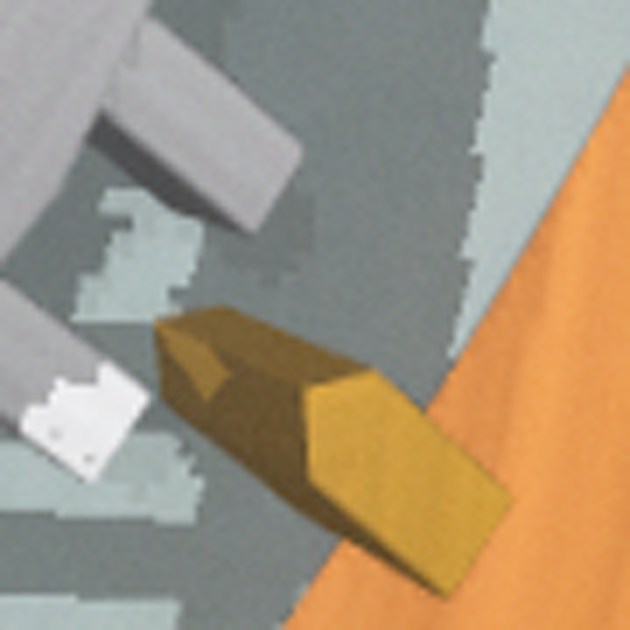

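```bash
python3 - <<'E'
from h import *
np.set_printoptions(precision=1,suppress=True)
s=robot.get_state();p,r=s["tcp_pos"],s["eef_rot"]
f=lambda u,v,z:wr_ray((u+.5)/7-.5+380,(v+.5)/7-.5+120,z,p,r)
b=np.array([536.4,-256.3,0])
for k,u,v,z in(("tip",303,387,42),("shA",376,371,42),("shB",309,475,42),("farA",512,500,42),("farB",446,598,42),("upOut",302,152,37),("upIn",256,234,37),("loIn",150,398,37),("loOut",95,480,37)):
    X=f(u,v,z);d=(X-b)[:2];print(k,X,np.hypot(*d).round(1),np.degrees(np.arctan2(d[1],d[0])).round(1))
E
```

```text
tip [ 636.8 -310.6   42. ] 114.1 -28.4
shA [ 644.5 -308.5   42. ] 120.0 -25.8
shB [ 639.2 -318.3   42. ] 120.0 -31.1
farA [ 663.4 -319.2   42. ] 141.7 -26.3
farB [ 657.8 -328.9   42. ] 141.5 -30.9
upOut [ 636.1 -290.7   37. ] 105.5 -19.0
upIn [ 632.4 -298.4   37. ] 104.8 -23.7
loIn [ 624.1 -313.7   37. ] 104.8 -33.2
loOut [ 619.9 -321.4   37. ] 105.9 -37.9
```

{"api": "carry_out", "payload": {"deltas": "0 0 0.3 0 0.25; 0 0 0.3 0 0.3; 0 0 0.3 0 0.35; 0 0 -5 0 0.35; 0 0 -40 0 0.35"}}

```text
clock: 5.85
tcp_pos: [537.3, -359.5, 66.7]
eef_rot: [-2.147, -2.268, -0.006]
force: [0.7, 0.0, -0.4]
finger_gap: 0.356
```

{"api": "carry_out", "payload": {"deltas": "0 0 -45 0 0.35; 0 0 -45 0 0.35; 0 0 -40 0 0.35; 0 0 0 0 0.35; 0 0 0 0 0.35"}}

```text
clock: 6.35
tcp_pos: [539.6, -362.0, 207.5]
eef_rot: [-2.151, -2.272, -0.008]
force: [0.0, 0.2, -1.0]
finger_gap: 0.351
```

```bash
python3 go.py 540 -362 200 93; python3 - <<'E'
from h import *
im=vision.capture("wrist"); cv2.imwrite("pics/w5.png",cv2.resize(im[:,:,::-1],(800,600),interpolation=cv2.INTER_CUBIC))
E
```

```text
at [ 539.6 -362.   207.5] psi 93.1 d [ 0.4 -0.  -7.5] dpsi -0.1 n 1 gap 0.351 t 6.3
-0.0 0.4 7.5 0.1
```

View pics/w5.png

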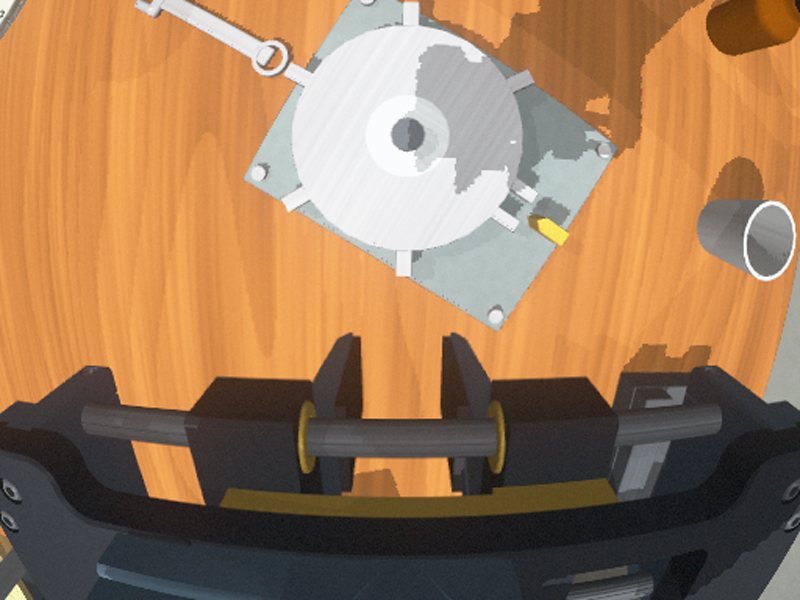

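The notch still faces the pointer: prongs at (524,190) and (506,219), pointer at (549,230). Next is the lever.

```bash
python3 go.py 551 -45 200 138 10
```

```text
at [ 539.8 -362.2  207.7] psi 93.1 d [ 11.2 317.2  -7.7] dpsi 44.9 n 10 gap 0.35 t 6.4
31.6 2.9 0.8 -4.5
31.3 5.3 0.8 -4.5
30.8 7.7 0.8 -4.5
30.1 10.1 0.8 -4.5
29.2 12.5 0.8 -4.5
28.1 14.7 0.8 -4.5
26.9 16.9 0.8 -4.5
25.5 18.9 0.8 -4.5
23.9 20.8 0.8 -4.5
22.2 22.7 0.8 -4.5
```

{"api": "carry_out", "payload": {"deltas": "31.5 3 1 -4.5 0.45; 31.5 5.5 1 -4.5 0.45; 31 7.5 1 -4.5 0.45; 30 10 1 -4.5 0.45; 29 12.5 1 -4.5 0.45"}}

```text
clock: 6.9
tcp_pos: [541.9, -200.8, 197.8]
eef_rot: [-1.652, -2.649, -0.01]
force: [0.6, 0.1, 0.2]
finger_gap: 0.451
```

{"api": "carry_out", "payload": {"deltas": "28 14.5 1 -4.5 0.45; 27 17 1 -4.5 0.45; 25 19 1 -4.5 0.45; 22 19 1 -4.5 0.45; 15 15 1 -4 0.45"}}

```text
clock: 7.4
tcp_pos: [540.3, -47.3, 188.4]
eef_rot: [-1.088, -2.915, -0.016]
force: [0.1, 0.0, -0.4]
finger_gap: 0.445
```

```bash
python3 go.py 551 -45 200 138; python3 - <<'E'
from h import *
im=vision.capture("wrist"); cv2.imwrite("pics/w6.png",cv2.resize(im[:,:,::-1],(800,600),interpolation=cv2.INTER_CUBIC))
s=robot.get_state();np.save("w6.npy",np.r_[s["tcp_pos"],s["eef_rot"]])
E
```

```text
at [540.3 -47.3 188.4] psi 139.1 d [10.7  2.3 11.6] dpsi -1.1 n 1 gap 0.445 t 7.4
-6.5 8.8 -11.6 1.1
```

View pics/w6.png

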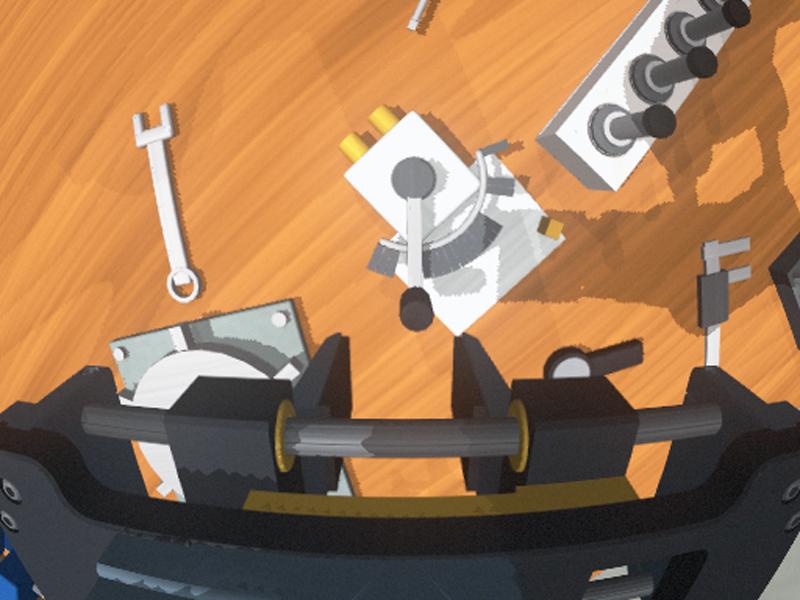

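The knob top is at about (416,312), pivot hub (413,178) and brass tab (551,227).

```bash
python3 - <<'E'
from h import *
np.set_printoptions(precision=1,suppress=True)
q=np.load("w6.npy");p,r=q[:3],q[3:]
f=lambda u,v,z:wr_ray((u+.5)/1.5625-.5,(v+.5)/1.5625-.5,z,p,r)
k=f(416,312,84);t=f(551,227,26)
for z in(48,54,60):
    v=f(413,178,z);d=k-v;e=t-v;print(z,v,k,t,np.hypot(*d[:2]),np.hypot(*e[:2]),np.degrees([np.arctan2(d[1],d[0]),np.arctan2(e[1],e[0])]))
E
```

```text
48 [484.3  11.9  48. ] [548.1 -41.   84. ] [577.8  69.3  26. ] 82.84371546142559 109.78949121563457 [-39.7  31.6]
54 [484.2  11.7  54. ] [548.1 -41.   84. ] [577.8  69.3  26. ] 82.8113173983287 109.91374741813213 [-39.6  31.6]
60 [484.1  11.6  60. ] [548.1 -41.   84. ] [577.8  69.3  26. ] 82.77916394638919 110.03805686320231 [-39.5  31.7]
```

```bash
python3 go.py 550 -43.5 58 140 4;  python3 - <<'E'
from h import *
np.set_printoptions(precision=1,suppress=True)
im=vision.capture("wrist"); q=robot.get_state();p,r=q["tcp_pos"],q["eef_rot"];print(p)
# dark knob centroid & tab centroid
h=cv2.cvtColor(im,cv2.COLOR_RGB2HSV)
m=((h[...,2]<70)).astype(np.uint8); m[215:]=0; 
n,l,st,c=cv2.connectedComponentsWithStats(m); 
for i in range(1,n):
    if st[i,4]>80: print("dark",st[i],c[i])
m=((h[...,0]>18)&(h[...,0]<32)&(h[...,1]>150)).astype(np.uint8);n,l,st,c=cv2.connectedComponentsWithStats(m)
for i in range(1,n):
    if st[i,4]>40: print("brass",st[i],c[i],wr_ray(*c[i],26,p,r))
E
```

```text
at [539.8 -44.9 188.1] psi 139.4 d [  10.2    1.4 -130.1] dpsi 0.6 n 4 gap 0.447 t 7.5
-1.7 1.9 32.5 -0.2
-1.7 1.9 32.5 -0.2
-1.7 1.9 32.5 -0.2
-1.7 1.9 32.5 -0.2
[540.1 -46.6 188.3]
dark [462   1  19  20 270] [470.6  10.7]
dark [439  33  20  20 319] [448.3  42.4]
dark [410  70  22  21 326] [420.8  80.4]
dark [491 151  21  64 579] [503.  181.3]
dark [445 179   4  32  89] [446.1 193.4]
brass [235  69  19  19 193] [243.7  77.8] [439.2  20.3  26. ]
brass [216  87  19  19 173] [224.5  95.4] [440.1  -8.9  26. ]
brass [348 143  12  12  89] [353.2 148.4] [582.5  65.6  26. ]
brass [326 256  12  46 231] [333.1 281.4] [710.2 -58.7  26. ]
brass [176 265  12  37 124] [179.5 286.7] [ 580.4 -222.3   26. ]
brass [ 156  305  253   26 3244] [288.5 320.5] [ 722.  -145.1   26. ]
```

{"api": "carry_out", "payload": {"deltas": "-4 4 20 0 0.45; -3.5 4 25 0 0.45; 0 0 35 0 0.45; 0 0 30 0 0.45; 0 0 17 0 0.45"}}

```text
clock: 8.0
tcp_pos: [547.8, -44.6, 55.4]
eef_rot: [-1.094, -2.912, -0.015]
force: [0.2, 0.4, 0.5]
finger_gap: 0.448
```

{"api": "carry_out", "payload": {"deltas": "0 0 0 0 0.2; 0 0 0 0 0.1; 0 0 0 0 0.1; 0 0 0 0 0.1; 0 0 0 0 0.1", "newtons": 12}}

```text
clock: 8.5
tcp_pos: [545.8, -45.3, 53.0]
eef_rot: [-1.098, -2.904, -0.014]
force: [3.0, 1.0, -18.7]
finger_gap: 0.236
```

```bash
python3 arc.py 485.5 10 31.5 85 15 180
```

```text
at [545.8 -45.3  53. ] psi 138.6 ang -42.5 r 81.8 gap 0.236 F [  3.    1.  -18.7] t 8.5
-0.0 7.1 0 -4.9
-0.0 7.1 0 -4.9
-0.0 7.1 0 -4.9
-0.0 7.1 0 -4.9
-0.0 7.1 0 -4.9
0.0 7.1 0 -4.9
0.0 7.2 0 -4.9
0.0 7.2 0 -4.9
0.0 7.2 0 -4.9
0.0 7.2 0 -4.9
0.1 7.2 0 -4.9
0.1 7.3 0 -4.9
0.1 7.3 0 -4.9
0.1 7.3 0 -4.9
0.1 7.3 0 -4.9
```

{"api": "carry_out", "payload": {"deltas": "0 7 0.3 -5 0.1; 0 7 0.3 -5 0.1; 0 7.2 0.3 -5 0.1; 0 7.2 0.2 -5 0.1; 0 7.2 0.2 -5 0.1"}}

```text
clock: 9.0
tcp_pos: [563.0, -16.2, 53.2]
eef_rot: [-0.422, -3.077, -0.022]
force: [0.8, -2.5, -13.8]
finger_gap: 0.238
```

```bash
python3 arc.py 485.5 10 31.5 85 10 180|head -3
```

```text
at [563.  -16.2  53.2] psi 164.4 ang -18.7 r 81.8 gap 0.238 F [  0.8  -2.5 -13.8] t 9.0
-0.4 7.2 0 -4.7
-0.4 7.2 0 -4.7
```

{"api": "carry_out", "payload": {"deltas": "0 7.3 0.5 -5 0.1; -0.2 7.3 0.5 -5 0.1; -0.2 7.3 0.4 -5 0.1; 0 7.3 0.3 -5 0.1; 0 7.3 0.3 -5 0.1"}}

```text
clock: 9.5
tcp_pos: [566.6, 19.1, 53.3]
eef_rot: [0.284, -3.097, -0.029]
force: [2.2, -2.2, -14.2]
finger_gap: 0.242
```

```bash
python3 arc.py 485.5 10 31.5 85 5 180|head -3
```

```text
at [566.6  19.1  53.3] psi -169.5 ang 6.4 r 81.6 gap 0.242 F [  2.2  -2.2 -14.2] t 9.5
-0.9 7.1 0 -4.2
-0.8 7.2 0 -4.2
```

{"api": "carry_out", "payload": {"deltas": "-0.5 7.3 0.5 -5 0.1; -0.5 7.3 0.5 -5 0.1; -0.5 7.3 0.4 -5 0.1; -0.5 6.5 0.3 -4.5 0.1; 0 0 0.3 0 0.1"}}

```text
clock: 10.0
tcp_pos: [558.0, 46.6, 53.3]
eef_rot: [0.831, -2.999, -0.033]
force: [1.2, 4.2, -11.1]
finger_gap: 0.243
```

```bash
python3 arc.py 485.5 10 31.5 85 1 180; python3 - <<'E'
from h import *
im=vision.capture("wrist")[60:240,170:410]; q=robot.get_state();np.save("w7.npy",np.r_[q["tcp_pos"],q["eef_rot"]]);cv2.imwrite("pics/w7.png",cv2.resize(im[:,:,::-1],(800,600),interpolation=cv2.INTER_CUBIC))
E
```

```text
at [558.   46.6  53.3] psi -149.0 ang 26.7 r 81.2 gap 0.243 F [  1.2   4.2 -11.1] t 10.0
-4.0 6.8 0 -0.5
```

View pics/w7.png

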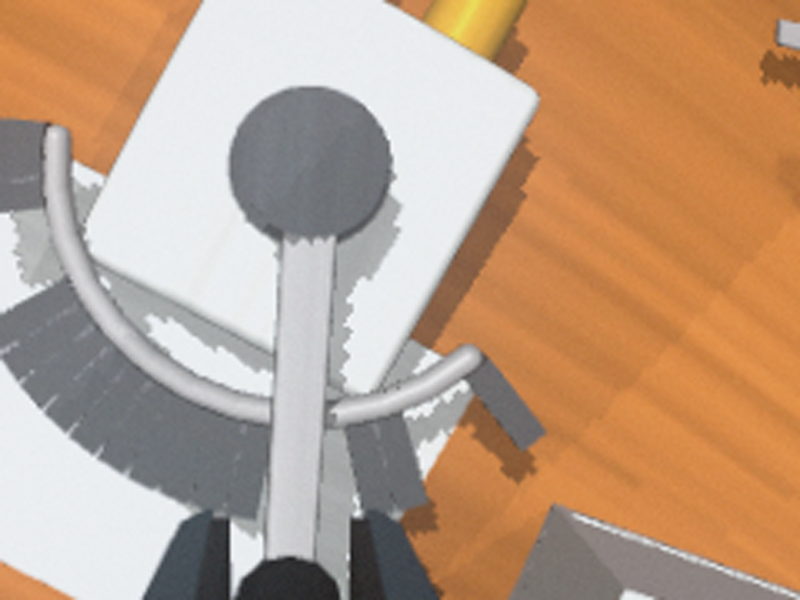

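The view shows the hub (310,163), the lever arm running down to (293,555), and the quadrant gap at about x 262–375 at row 500, so the lever sits slightly left of the gap's centre.

```bash
python3 - <<'E'
from h import *
np.set_printoptions(precision=1,suppress=True)
q=np.load("w7.npy");p,r=q[:3],q[3:]
f=lambda u,v,z:wr_ray((u+.5)*.3-.5+170,(v+.5)*.3-.5+60,z,p,r)
A=lambda a,b:np.degrees(np.arctan2(b[1]-a[1],b[0]-a[0])).round(1)
print("lever L",A(f(282,245,48),f(265,545,48)),"R",A(f(336,245,48),f(321,545,48)))
print("block",A(f(205,0,28),f(85,255,28)),A(f(538,100,28),f(375,390,28)), "front", A(f(85,255,28),f(370,390,28))-90)
for zh in(50,56):
  h=f(310,163,zh);print(h,"knobdir")
  for z in(12,28,40):
    print(z,[ (A(h,f(u,v,z)),np.hypot(*(f(u,v,z)-h)[:2]).round(1)) for u,v in((262,518),(350,432),(378,510),(405,415),(425,503),(478,372),(530,450))])
E
```

```text
lever L 27.4 R 28.5
block 5.1 2.4 front 4.599999999999994
[486.    8.8  50. ] knobdir
12 [(np.float64(24.4), np.float64(80.2)), (np.float64(41.4), np.float64(60.3)), (np.float64(43.7), np.float64(80.1)), (np.float64(53.8), np.float64(60.2)), (np.float64(51.5), np.float64(81.7)), (np.float64(72.1), np.float64(60.6)), (np.float64(70.6), np.float64(83.2))]
28 [(np.float64(24.0), np.float64(74.4)), (np.float64(40.7), np.float64(55.9)), (np.float64(43.2), np.float64(74.1)), (np.float64(53.1), np.float64(55.6)), (np.float64(51.0), np.float64(75.6)), (np.float64(71.4), np.float64(55.8)), (np.float64(70.2), np.float64(76.7))]
40 [(np.float64(23.5), np.float64(70.2)), (np.float64(40.1), np.float64(52.6)), (np.float64(42.8), np.float64(69.7)), (np.float64(52.5), np.float64(52.2)), (np.float64(50.6), np.float64(71.0)), (np.float64(70.9), np.float64(52.2)), (np.float64(69.8), np.float64(71.9))]
[486.3   8.6  56. ] knobdir
12 [(np.float64(24.6), np.float64(80.0)), (np.float64(41.7), np.float64(60.3)), (np.float64(44.0), np.float64(80.0)), (np.float64(54.1), np.float64(60.3)), (np.float64(51.7), np.float64(81.8)), (np.float64(72.3), np.float64(60.7)), (np.float64(70.8), np.float64(83.3))]
28 [(np.float64(24.2), np.float64(74.3)), (np.float64(41.0), np.float64(55.9)), (np.float64(43.5), np.float64(74.1)), (np.float64(53.4), np.float64(55.7)), (np.float64(51.2), np.float64(75.6)), (np.float64(71.7), np.float64(55.9)), (np.float64(70.4), np.float64(76.9))]
40 [(np.float64(23.8), np.float64(70.0)), (np.float64(40.5), np.float64(52.6)), (np.float64(43.0), np.float64(69.7)), (np.float64(52.8), np.float64(52.3)), (np.float64(50.8), np.float64(71.0)), (np.float64(71.2), np.float64(52.3)), (np.float64(70.0), np.float64(72.0))]
```

{"api": "carry_out", "payload": {"deltas": "0 3.4 0.4 -2.2 0.1; 0 3.4 0.4 -2.2 0.1; 0 0 0.3 0 0.1; 0 0 0.3 0 0.1; 0 0 0.3 0 0.1"}}

```text
clock: 10.55
tcp_pos: [555.6, 51.0, 53.1]
eef_rot: [0.926, -2.974, -0.034]
force: [-1.8, 3.8, -1.7]
finger_gap: 0.239
```

{"api": "carry_out", "payload": {"deltas": "0 0 0.3 0 0.35; 0 0 0.3 0 0.4; 0 0 0.3 0 0.4; 0 0 -3 0 0.4; 0 0 -30 0 0.4"}}

```text
clock: 11.05
tcp_pos: [556.3, 49.7, 84.3]
eef_rot: [0.921, -2.973, -0.033]
force: [1.1, -0.1, 1.4]
finger_gap: 0.399
```

{"api": "carry_out", "payload": {"deltas": "10 0 -40 0 0.4; 10 0 -40 0 0.4; 0 0 -15 0 0.4; 0 0 0 0 0.4; 0 0 0 0 0.4"}}

```text
clock: 11.55
tcp_pos: [544.3, 36.4, 187.1]
eef_rot: [0.922, -2.979, -0.03]
force: [-0.4, 0.9, 0.3]
finger_gap: 0.399
```

```bash
python3 - <<'E'
from h import *
im=vision.capture("wrist")[30:240,130:410]; q=robot.get_state();print(q["tcp_pos"]);np.save("w8.npy",np.r_[q["tcp_pos"],q["eef_rot"]]);cv2.imwrite("pics/w8.png",cv2.resize(im[:,:,::-1],(800,600),interpolation=cv2.INTER_CUBIC))
E
```

```text
[544.21984545  36.43055767 186.7987147 ]
```

View pics/w8.png

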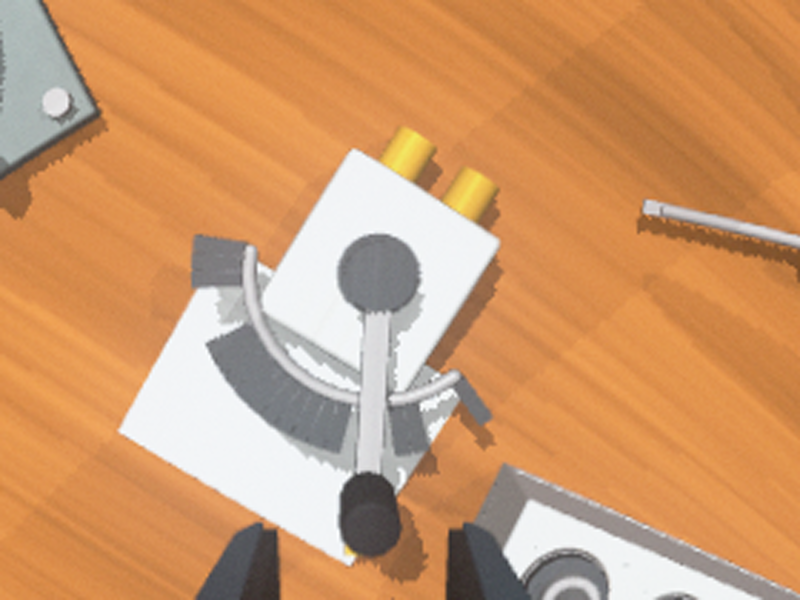

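```bash
python3 - <<'E'
from h import *
q=np.load("w8.npy");p,r=q[:3],q[3:]
f=lambda u,v,z:wr_ray((u+.5)*.35-.5+130,(v+.5)*.35-.5+30,z,p,r)
A=lambda a,b:np.degrees(np.arctan2(b[1]-a[1],b[0]-a[0])).round(1)
print("lever",A(f(378,313,48),f(368,465,48)),"hub-knob",A(f(379,273,54),f(370,526,84)),"block",A(f(353,150,28),f(265,312,28)),A(f(498,242,28),f(408,390,28)),"gap",A(f(379,273,54),f(348,430,28)),A(f(379,273,54),f(394,430,28)))
E
python3 go.py 545 137 240 100 15
```

```text
lever 30.8 hub-knob 31.6 block 5.7 3.9 gap 24.6 41.0
at [544.2  36.4 186.8] psi -145.6 d [  0.8 100.6  53.2] dpsi -114.4 n 15 gap 0.4 t 11.6
-3.8 5.5 -3.5 7.6
-3.1 6.0 -3.5 7.6
-2.2 6.3 -3.5 7.6
-1.4 6.6 -3.5 7.6
-0.5 6.7 -3.5 7.6
0.4 6.7 -3.5 7.6
1.3 6.6 -3.5 7.6
2.1 6.4 -3.5 7.6
3.0 6.0 -3.5 7.6
3.7 5.6 -3.5 7.6
4.4 5.0 -3.5 7.6
5.1 4.4 -3.5 7.6
5.6 3.7 -3.5 7.6
6.0 2.9 -3.5 7.6
6.4 2.1 -3.5 7.6
```

{"api": "carry_out", "payload": {"deltas": "-4 5.5 -4 7.5 0.4; -3 6 -4 7.5 0.4; -2 6.5 -4 7.5 0.4; -1.5 6.5 -4 7.5 0.4; -0.5 6.5 -4 7.5 0.4"}}

```text
clock: 12.1
tcp_pos: [542.2, 70.5, 200.5]
eef_rot: [-0.119, -3.099, -0.015]
force: [-0.2, -0.2, 0.2]
finger_gap: 0.402
```

{"api": "carry_out", "payload": {"deltas": "0.5 6.5 -4 7.5 0.4; 1.5 6.5 -4 7.5 0.4; 2 6.5 -4 7.5 0.4; 3 6 -4 7.5 0.4; 4 5.5 -4 7.5 0.4"}}

```text
clock: 12.6
tcp_pos: [540.7, 105.5, 213.8]
eef_rot: [-1.144, -2.87, 0.015]
force: [-0.1, -0.5, 0.0]
finger_gap: 0.397
```

{"api": "carry_out", "payload": {"deltas": "4.5 5 -2 7.5 0.4; 5 4.5 -2 7.5 0.4; 5.5 3.5 -2 7.5 0.4; 6 3 -2 7.5 0.4; 6.5 2 -2 7.5 0.4"}}

```text
clock: 13.1
tcp_pos: [540.1, 140.5, 216.9]
eef_rot: [-2.037, -2.32, 0.055]
force: [-0.7, -0.1, 0.4]
finger_gap: 0.398
```

```bash
python3 - <<'E'
from h import *
np.set_printoptions(precision=1,suppress=True)
for _ in range(2): im=vision.capture("wrist")
q=robot.get_state();p,r=q["tcp_pos"],q["eef_rot"];print(p,r);np.save("w9.npy",np.r_[p,r])
cv2.imwrite("pics/w9.png",cv2.resize(im[:,:,::-1],(800,600),interpolation=cv2.INTER_CUBIC))
E
```

```text
[540.3 140.8 217. ] [-2.  -2.3  0.1]
```

View pics/w9.png

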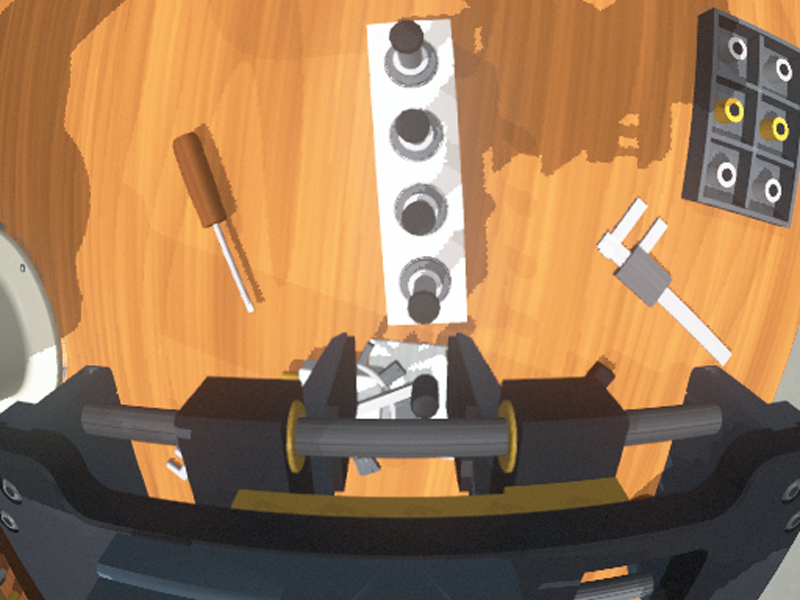

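The view shows four spindles in the stand, with caps at (424,306), (418,214), (411,126) and (406,36) and stand edges running (368,24)–(388,324) and (450,20)–(467,321).

```bash
python3 - <<'E'
from h import *
np.set_printoptions(precision=2,suppress=True)
for r in([-3.117,-.379,0],[-3.124,.27,.006],[-3.127,.265,-.005],[-2.151,-2.272,-.008],[-1.088,-2.915,-.016],[.284,-3.097,-.029],[.922,-2.979,-.03],[-.119,-3.099,-.015],[-1.144,-2.87,.015],[-2.037,-2.32,.055]):
    print(np.degrees(Rt.from_rotvec(r).as_matrix()[:2,2]))
q=np.load("w9.npy");p,r=q[:3],q[3:];print(p,r,robot.get_state()["joints"])
np.set_printoptions(precision=1)
im=vision.capture("wrist");m=(cv2.cvtColor(im,cv2.COLOR_RGB2GRAY)<75).astype(np.uint8);m[:,:220]=0;m[:,320:]=0;m[212:]=0
n,l,st,c=cv2.connectedComponentsWithStats(m);C=[]
for i in range(1,n):
    if st[i,4]>60: print(st[i],c[i],wr_ray(*c[i],121,p,r))
f=lambda u,v,z:wr_ray((u+.5)/1.5625-.5,(v+.5)/1.5625-.5,z,p,r)
K=[f(*k,54) for k in((368,24),(388,324),(467,321),(450,20))]
print(np.array(K),np.mean(K,0))
for a,b in((0,1),(1,2),(2,3),(3,0)): d=K[b]-K[a];print(np.hypot(*d[:2]),np.degrees(np.arctan2(d[1],d[0])))
E
```

```text
[-0.01  0.09]
[-0.19  0.36]
[0.2  0.18]
[-0.33  0.72]
[-1.41  1.16]
[-1.89  0.9 ]
[-1.59  0.66]
[-2.28  0.64]
[-2.97  0.59]
[-3.66  0.5 ]
[540.26 140.83 217.04] [-2.03 -2.32  0.05] [ 0.14  0.43  1.46  0.02  1.32 -0.  ]
[[479.2 326.4  54. ]
 [523.2 103.7  54. ]
 [582.5 115.3  54. ]
 [537.5 336.7  54. ]] [530.6 220.5  54. ]
226.9540836327194 -78.80471190123306
60.445731565951824 11.053014430322056
225.85747117087527 101.49628110137367
59.2722278112904 -170.01295001115676
```

{"api": "carry_out", "payload": {"deltas": "0 0 -40 0 0.4; 0 0 -40 0 0.4; 0 0 0 0 0.4; 0 0 0 0 0.4; 0 0 0 0 0.4"}}

```text
clock: 13.75
tcp_pos: [544.2, 138.0, 295.0]
eef_rot: [-1.999, -2.347, 0.062]
force: [0.2, -0.3, 0.9]
finger_gap: 0.403
```

{"api": "carry_out", "payload": {"deltas": "0 0 40 0 0.4; 0 0 40 0 0.4; 0 0 0 0 0.4; 0 0 0 0 0.4; 0 0 0 0 0.4"}}

```text
clock: 14.25
tcp_pos: [537.6, 137.8, 211.8]
eef_rot: [-1.99, -2.351, 0.065]
force: [0.3, -0.4, 0.3]
finger_gap: 0.398
```

{"api": "carry_out", "payload": {"deltas": "0 0 0 8 0.4; 0 0 0 8 0.4; 0 0 0 8 0.4; 0 0 0 8 0.4; 0 0 0 0 0.4"}}

```text
clock: 14.75
tcp_pos: [541.9, 138.2, 219.8]
eef_rot: [-2.593, -1.698, 0.074]
force: [-0.1, 0.4, 0.3]
finger_gap: 0.396
```

{"api": "carry_out", "payload": {"deltas": "0 0 0 -8 0.4; 0 0 0 -8 0.4; 0 0 0 -8 0.4; 0 0 0 -8 0.4; 0 0 0 0 0.4"}}

```text
clock: 15.25
tcp_pos: [544.8, 138.6, 225.8]
eef_rot: [-1.968, -2.387, 0.042]
force: [0.1, -0.1, -0.3]
finger_gap: 0.401
```

{"api": "carry_out", "payload": {"deltas": "0 40 0 0 0.4; 0 40 0 0 0.4; 0 0 0 0 0.4; 0 0 0 0 0.4; 0 0 0 0 0.4"}}

```text
clock: 15.75
tcp_pos: [625.5, 154.2, 224.6]
eef_rot: [-1.976, -2.383, 0.04]
force: [-0.8, 0.4, 0.0]
finger_gap: 0.401
```

{"api": "carry_out", "payload": {"deltas": "0 -40 0 0 0.4; 0 -40 0 0 0.4; 0 0 0 0 0.4; 0 0 0 0 0.4; 0 0 0 0 0.4"}}

```text
clock: 16.25
tcp_pos: [541.1, 138.4, 229.7]
eef_rot: [-1.979, -2.38, 0.04]
force: [0.4, 0.2, 0.3]
finger_gap: 0.402
```

{"api": "carry_out", "payload": {"deltas": "40 0 0 0 0.4; 40 0 0 0 0.4; 0 0 0 0 0.4; 0 0 0 0 0.4; 0 0 0 0 0.4"}}

```text
clock: 16.75
tcp_pos: [529.3, 219.4, 231.6]
eef_rot: [-1.983, -2.379, 0.036]
force: [-0.6, -0.1, -0.3]
finger_gap: 0.397
```

{"api": "carry_out", "payload": {"deltas": "-40 0 0 0 0.4; -40 0 0 0 0.4; 0 0 0 0 0.4; 0 0 0 0 0.4; 0 0 0 0 0.4"}}

```text
clock: 17.25
tcp_pos: [545.8, 135.2, 229.8]
eef_rot: [-1.987, -2.377, 0.036]
force: [-0.1, 0.7, 0.6]
finger_gap: 0.4
```

```bash
cat > tilt.py <<'E'
from h import *
import sys
def show(r):
    M=Rt.from_rotvec(r).as_matrix();t=np.degrees(M[:2,2]);d=-M[2,:2]*57.3
    print("psi %.1f"%np.degrees(np.arctan2(M[1,0],M[0,0])),"tilt world",t.round(2),"tool(x up?,y)",d.round(2))
if __name__=="__main__":
    show(robot.get_state()["eef_rot"])
E
python3 - <<'E'
from tilt import *
for r in([-2.03,-2.32,.053],[-1.999,-2.347,.062],[-1.99,-2.351,.065],[-2.593,-1.698,.074],[-1.968,-2.387,.042],[-1.976,-2.383,.04],[-1.987,-2.377,.036]): show(r)
print(robot.get_state()["joints"])
E
```

```text
psi 97.6 tilt world [-3.81  0.72] tool(x up?,y) [-1.22  3.68]
psi 99.1 tilt world [-4.02  0.4 ] tool(x up?,y) [-1.04  3.91]
psi 99.5 tilt world [-4.22  0.4 ] tool(x up?,y) [-1.09  4.09]
psi 66.5 tilt world [-3.58  0.48] tool(x up?,y) [0.99 3.47]
psi 101.0 tilt world [-3.09  0.54] tool(x up?,y) [-1.12  2.94]
psi 100.6 tilt world [-2.96  0.53] tool(x up?,y) [-1.07  2.81]
psi 100.2 tilt world [-2.75  0.57] tool(x up?,y) [-1.05  2.61]
[ 0.12656552  0.41237685  1.4436616   0.01655286  1.33218278 -0.05606764]
```

{"api": "carry_out", "payload": {"deltas": "0 0 0 8 0.4; 0 0 0 8 0.4; 0 0 0 8 0.4; 0 0 0 8 0.4; 0 0 0 8 0.4"}}

```text
clock: 17.75
tcp_pos: [545.4, 138.2, 229.8]
eef_rot: [-2.704, -1.532, 0.057]
force: [0.1, 0.4, -1.2]
finger_gap: 0.395
```

{"api": "carry_out", "payload": {"deltas": "0 0 0 -8 0.4; 0 0 0 -8 0.4; 0 0 0 -8 0.4; 0 0 0 -8 0.4; 0 0 0 -8 0.4"}}

```text
clock: 18.25
tcp_pos: [544.8, 142.0, 229.9]
eef_rot: [-1.999, -2.366, 0.035]
force: [-0.3, 0.2, 0.5]
finger_gap: 0.396
```

{"api": "carry_out", "payload": {"deltas": "0 0 0 -8 0.4; 0 0 0 -8 0.4; 0 0 0 -8 0.4; 0 0 0 -8 0.4; 0 0 0 -8 0.4"}}

```text
clock: 18.75
tcp_pos: [544.1, 145.9, 229.9]
eef_rot: [-1.017, -2.92, 0.008]
force: [0.1, -0.8, 1.0]
finger_gap: 0.399
```

{"api": "carry_out", "payload": {"deltas": "0 0 0 8 0.4; 0 0 0 8 0.4; 0 0 0 8 0.4; 0 0 0 8 0.4; 0 0 0 8 0.4"}}

```text
clock: 19.25
tcp_pos: [543.4, 149.8, 230.0]
eef_rot: [-1.959, -2.398, 0.034]
force: [-0.3, -0.1, -0.3]
finger_gap: 0.399
```

{"api": "carry_out", "payload": {"deltas": "0 0 0 0 0.4; 0 0 0 0 0.4; 0 0 0 0 0.4; 0 0 0 0 0.4; 0 0 0 0 0.4"}}

```text
clock: 19.75
tcp_pos: [543.1, 151.5, 230.0]
eef_rot: [-1.946, -2.408, 0.033]
force: [0.1, 0.4, -0.1]
finger_gap: 0.401
```

{"api": "carry_out", "payload": {"deltas": "0 0 0 0 0.4; 0 0 0 0 0.4; 0 0 0 0 0.4; 0 0 0 0 0.4; 0 0 0 0 0.4"}}

```text
clock: 20.25
tcp_pos: [543.2, 151.4, 230.0]
eef_rot: [-1.944, -2.41, 0.033]
force: [-0.3, -0.9, 0.0]
finger_gap: 0.401
```

```bash
python3 tilt.py
```

```text
psi 102.2 tilt world [-2.79  0.68] tool(x up?,y) [-1.26  2.58]
```

```bash
cat > go.py <<'E'
# usage: go.py x y z psi [n]  -> tool-frame rows (tilt taken into account)
from tilt import *; import sys
x,y,z,psi=map(float,sys.argv[1:5]); s=robot.get_state(); p=s["tcp_pos"]
R=Rt.from_rotvec(s["eef_rot"]); X=R.as_matrix()[:,0]; h=np.degrees(np.arctan2(X[1],X[0]))
d=np.array([x,y,z])-p; dy=(psi-h+180)%360-180
n=int(sys.argv[5]) if len(sys.argv)>5 else int(max(1,np.ceil(max(np.linalg.norm(d)/45,abs(dy)/8.5))))
print("at",p.round(1),"d",d.round(1),"dpsi",round(dy,1),"n",n,"gap",round(s["finger_gap"],3),"F",s["force"].round(1),"t",round(s["clock"],1)); show(s["eef_rot"])
for i in range(n):
    v=(R*Rt.from_euler("z",-dy*i/n,degrees=True)).inv().apply(d/n); print("%.1f %.1f %.1f %.1f"%(*v,-dy/n))
E
python3 go.py 546 140.5 190 11 12
python3 - <<'E'
from h import *
q=np.load("w9.npy");p,r=q[:3],q[3:]
for u,v in((424,308),(418,216),(411,125),(406,34)):print(wr_ray((u+.5)/1.5625-.5,(v+.5)/1.5625-.5,123,p,r).round(1))
E
```

```text
at [543.2 151.4 230. ] d [  2.8 -10.9 -40. ] dpsi -91.2 n 12 gap 0.401 F [-0.3 -0.9  0. ] t 20.2
psi 102.2 tilt world [-2.79  0.68] tool(x up?,y) [-1.26  2.58]
-1.0 0.2 3.3 7.6
-1.0 0.3 3.3 7.6
-0.9 0.4 3.3 7.6
-0.9 0.6 3.3 7.6
-0.8 0.7 3.3 7.6
-0.7 0.8 3.3 7.6
-0.6 0.9 3.3 7.6
-0.5 0.9 3.3 7.6
-0.3 1.0 3.3 7.6
-0.2 1.0 3.3 7.6
-0.1 1.0 3.3 7.6
0.1 1.0 3.3 7.6
[546.7 141.2 123. ]
[535.3 195.3 123. ]
[524.2 246.8 123. ]
[514.1 300.7 123. ]
```

{"api": "carry_out", "payload": {"deltas": "-1 0 3 7.5 0.4; -1 0.3 3 7.5 0.4; -1 0.4 3 7.5 0.4; -1 0.6 3 7.5 0.4; -1 0.7 3 7.5 0.4"}}

```text
clock: 20.75
tcp_pos: [544.4, 146.3, 214.8]
eef_rot: [-2.641, -1.634, 0.053]
force: [-0.4, -0.7, -0.1]
finger_gap: 0.393
```

{"api": "carry_out", "payload": {"deltas": "-0.7 0.8 3 7.5 0.4; -0.6 0.9 3 7.5 0.4; -0.5 0.9 3 7.5 0.4; -0.3 1 3 7.5 0.4; -0.2 1 3 7.5 0.4"}}

```text
clock: 21.25
tcp_pos: [545.8, 141.3, 199.1]
eef_rot: [-3.049, -0.659, 0.069]
force: [0.4, -0.1, -0.1]
finger_gap: 0.402
```

{"api": "carry_out", "payload": {"deltas": "0 0 5 7.5 0.4; 0 0 5 7.5 0.4; 0 0 0 0 0.4; 0 0 0 0 0.4; 0 0 0 0 0.4"}}

```text
clock: 21.75
tcp_pos: [545.4, 141.2, 188.8]
eef_rot: [-3.115, -0.245, 0.073]
force: [0.7, 0.8, -0.3]
finger_gap: 0.402
```

```bash
python3 go.py 546.5 141 150 11 3
```

```text
at [545.4 141.2 188.8] d [  1.1  -0.2 -38.8] dpsi 2.0 n 3 gap 0.402 F [ 0.7  0.8 -0.3] t 21.8
psi 9.0 tilt world [-2.74  0.69] tool(x up?,y) [2.6  1.11]
1.0 0.4 12.9 -0.7
0.9 0.4 12.9 -0.7
0.9 0.4 12.9 -0.7
```

{"api": "carry_out", "payload": {"deltas": "1 0.3 13 -1 0.4; 1 0.3 13 -1 0.4; 0 0 13 0 0.4; 0 0 0 0 0.4; 0 0 0 0 0.4"}}

```text
clock: 22.25
tcp_pos: [545.4, 141.5, 145.8]
eef_rot: [-3.108, -0.317, 0.073]
force: [0.5, -0.2, -0.5]
finger_gap: 0.4
```

```bash
cat > caps.py <<'E'
from h import *
# find dark cap tops near the predicted places; refine by blob centroid (top+side), report ray at z=119
def caps(pred,name="wrist",z=119,win=22,thr=70,ofs=True):
    im=vision.capture(name); q=robot.get_state();p,r=q["tcp_pos"],q["eef_rot"]
    g=cv2.cvtColor(im,cv2.COLOR_RGB2GRAY)
    for X in pred:
        X=np.r_[X,z]; u=wr_proj(X,p,r) if name=="wrist" else proj(name,X)
        a,b=np.round(u).astype(int)
        x0,y0=max(a-win,0),max(b-win,0); w_=g[y0:b+win+1,x0:a+win+1]
        if w_.size<200 or a<5 or b<5 or a>506 or b>378: print(X[:2],"out of view",u.round());continue
        n,l,st,c=cv2.connectedComponentsWithStats((w_<thr).astype(np.uint8))
        o=[]
        for i in range(1,n):
            if 50<st[i,4]<900:
                cu=c[i]+[x0,y0]; W=wr_ray(*cu,z,p,r) if name=="wrist" else w(name,*cu,z,1)
                o.append((W[:2].round(1).tolist(),int(st[i,4]),st[i,2:4].tolist()))
        print(X[:2],u.round().tolist(),o)
    return im
P=[(546.5,141),(535.5,194.5),(525,247),(515,300)]
if __name__=="__main__":
    caps(P); print("top"); caps(P,"top",win=14)
E
python3 caps.py; python3 go.py 546.5 141 71 11 3
```

```text
[546.5 141. ] [259.0, 217.0] [([545.6, 141.1], 582, [27, 28])]
[535.5 194.5] [185.0, 216.0] [([535.5, 194.5], 556, [27, 28]), ([523.8, 177.9], 61, [8, 13])]
[525 247] [120.0, 213.0] [([525.5, 247.9], 490, [25, 26])]
[515 300] [67.0, 210.0] [([515.5, 301.1], 417, [26, 24])]
top
[546.5 141. ] [181.0, 204.0] []
[535.5 194.5] [154.0, 210.0] [([527.6, 195.9], 184, [25, 15])]
[525 247] [128.0, 215.0] [([530.5, 247.5], 446, [27, 25])]
[515 300] [101.0, 220.0] [([516.3, 298.7], 88, [15, 9])]
at [545.5 141.4 146.2] d [  1.   -0.4 -75.2] dpsi -0.7 n 3 gap 0.399 F [ 0.5 -0.2  0.6] t 22.4
psi 11.7 tilt world [-2.74  0.69] tool(x up?,y) [2.55 1.23]
1.4 0.7 25.0 0.2
1.4 0.7 25.0 0.2
1.4 0.7 25.0 0.2
```

{"api": "carry_out", "payload": {"deltas": "1.4 0.7 25 0 0.4; 1.2 0.6 25 0 0.4; 1 0.5 22 0 0.4; 0 0 0 0 0.4; 0 0 0 0 0.4"}}

```text
clock: 22.85
tcp_pos: [549.0, 141.7, 75.5]
eef_rot: [-3.108, -0.319, 0.062]
force: [-0.7, 0.7, -0.5]
finger_gap: 0.403
```

```bash
python3 go.py 545.8 141.2 71 11 1
```

```text
at [549.  141.7  75.5] d [-3.2 -0.5 -4.5] dpsi -0.7 n 1 gap 0.403 F [-0.7  0.7 -0.5] t 22.9
psi 11.7 tilt world [-2.35  0.74] tool(x up?,y) [2.15 1.2 ]
-3.1 -0.1 4.6 0.7
```

{"api": "carry_out", "payload": {"deltas": "-2 0 4 0.5 0.4; 0 0 0 0 0.25; 0 0 0 0 0.1; 0 0 0 0 0.1; 0 0 0 0 0.1", "newtons": 20}}

```text
clock: 23.35
tcp_pos: [548.6, 141.6, 75.0]
eef_rot: [-3.109, -0.304, 0.054]
force: [-0.1, 0.2, -1.5]
finger_gap: 0.206
```

```bash
python3 caps.py | head -5; python3 go.py 545.8 141.2 91 11 5; python3 -c "
from h import *; print(robot.get_state()['moment'])"
```

```text
[546.5 141. ] [256.0, 278.0] [([553.9, 142.6], 574, [45, 17]), ([535.6, 138.7], 185, [31, 8])]
[535.5 194.5] [154.0, 274.0] []
[525 247] [74.0, 266.0] [([532.4, 249.8], 558, [45, 21]), ([508.9, 255.4], 354, [33, 19])]
[515 300] [15.0, 256.0] []
top
at [548.5 141.6  74.9] d [-2.7 -0.4 16.1] dpsi -0.2 n 5 gap 0.21 F [-1.  -0.2 -3.5] t 23.4
psi 11.2 tilt world [-2.07  0.78] tool(x up?,y) [1.88 1.17]
-0.7 -0.1 -3.2 0.0
-0.7 -0.1 -3.2 0.0
-0.7 -0.1 -3.2 0.0
-0.7 -0.1 -3.2 0.0
-0.7 -0.1 -3.2 0.0
[0.01275607 0.00808346 0.0015274 ]
```

{"api": "carry_out", "payload": {"deltas": "0 0 0 0 0.1; 0 0 0 0 0.1; 0 0 0 0 0.1; 0 0 0 0 0.1; 0 0 0 0 0.1"}}

```text
clock: 23.95
tcp_pos: [548.3, 141.6, 74.6]
eef_rot: [-3.109, -0.304, 0.055]
force: [0.4, 0.6, -2.7]
finger_gap: 0.209
```

```bash
python3 go.py 548 141.2 95 11 5; python3 - <<'E'
from h import *
im=vision.capture("wrist")[130:330,130:400]; cv2.imwrite("pics/w10.png",cv2.resize(im[:,:,::-1],(800,592),interpolation=cv2.INTER_CUBIC))
E
```

```text
at [548.3 141.6  74.6] d [-0.3 -0.4 20.4] dpsi -0.2 n 5 gap 0.209 F [ 0.4  0.6 -2.7] t 23.9
psi 11.2 tilt world [-2.11  0.78] tool(x up?,y) [1.92 1.17]
-0.2 -0.0 -4.1 0.0
-0.2 -0.0 -4.1 0.0
-0.2 -0.0 -4.1 0.0
-0.2 -0.0 -4.1 0.0
-0.2 -0.0 -4.1 0.0
```

View pics/w10.png

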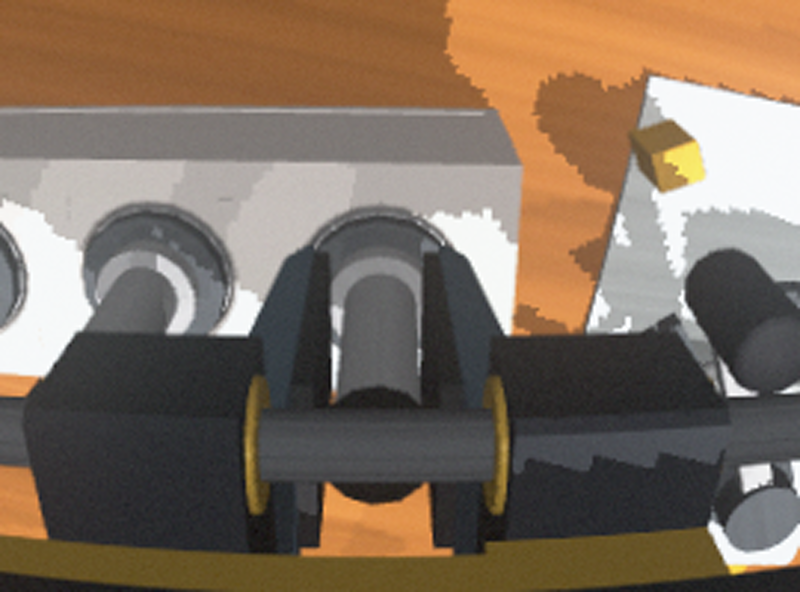

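The fingers close on the rubber cap (gap 19 mm) with space beside the stem. I'll reopen, go 11 mm lower and take the stem.

{"api": "carry_out", "payload": {"deltas": "0 0 0 0 0.35; 0 0 0 0 0.35; -0.5 0 5 0 0.35; -0.5 0 5.5 0 0.35; 0 0 0 0 0.35"}}

```text
clock: 24.5
tcp_pos: [547.2, 141.6, 63.6]
eef_rot: [-3.109, -0.304, 0.054]
force: [0.3, 0.0, 1.6]
finger_gap: 0.354
```

{"api": "carry_out", "payload": {"deltas": "0 0 0 0 0.1; 0 0 0 0 0.1; 0 0 0 0 0.1; 0 0 0 0 0.1; 0 0 0 0 0.1"}}

```text
clock: 25.0
tcp_pos: [547.0, 141.6, 63.3]
eef_rot: [-3.109, -0.304, 0.055]
force: [1.1, 0.3, -1.5]
finger_gap: 0.203
```

```bash
python3 go.py 545 141.5 95 11 10
```

```text
at [547.  141.6  63.3] d [-2.  -0.1 31.7] dpsi -0.2 n 10 gap 0.203 F [ 1.1  0.3 -1.5] t 25.0
psi 11.2 tilt world [-2.09  0.78] tool(x up?,y) [1.9  1.17]
-0.3 -0.1 -3.2 0.0
-0.3 -0.1 -3.2 0.0
-0.3 -0.1 -3.2 0.0
-0.3 -0.1 -3.2 0.0
-0.3 -0.1 -3.2 0.0
-0.3 -0.1 -3.2 0.0
-0.3 -0.1 -3.2 0.0
-0.3 -0.1 -3.2 0.0
-0.3 -0.1 -3.2 0.0
-0.3 -0.1 -3.2 0.0
```

{"api": "carry_out", "payload": {"deltas": "0 0 -2 0 0.1; -0.1 -0.1 -3 0 0.1; -0.1 -0.1 -3 0 0.1; -0.1 -0.1 -3 0 0.1; -0.1 -0.1 -3 0 0.1", "newtons": 30}}

```text
clock: 25.5
tcp_pos: [546.8, 141.7, 78.3]
eef_rot: [-3.109, -0.305, 0.056]
force: [-0.3, -0.7, -2.3]
finger_gap: 0.196
```

```bash
python3 go.py 547 141.5 130 11 10|head -4; python3 - <<'E'
from h import *
im=vision.capture("wrist")[130:330,130:400]; cv2.imwrite("pics/w11.png",cv2.resize(im[:,:,::-1],(800,592),interpolation=cv2.INTER_CUBIC))
E
```

```text
at [546.8 141.7  78.3] d [ 0.2 -0.2 51.7] dpsi -0.2 n 10 gap 0.196 F [-0.3 -0.7 -2.3] t 25.5
psi 11.2 tilt world [-2.12  0.77] tool(x up?,y) [1.93 1.17]
-0.2 -0.1 -5.2 0.0
-0.2 -0.1 -5.2 0.0
```

View pics/w11.png

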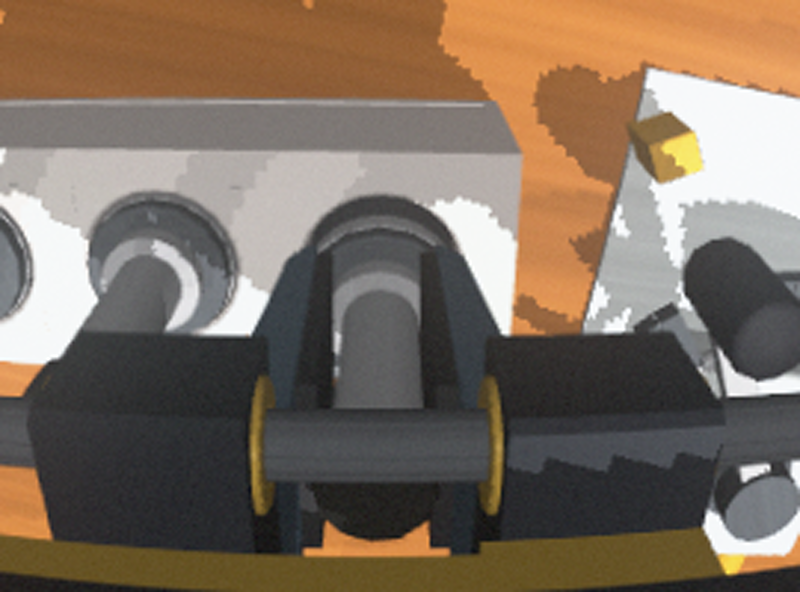

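{"api": "carry_out", "payload": {"deltas": "-0.2 -0.1 -5 0 0.1; -0.2 -0.1 -6 0 0.1; -0.2 -0.1 -8 0 0.1; -0.3 -0.2 -10 0 0.1; -0.3 -0.2 -10 0 0.1"}}

```text
clock: 26.05
tcp_pos: [546.6, 141.5, 120.3]
eef_rot: [-3.109, -0.304, 0.057]
force: [-0.1, -0.7, -1.6]
finger_gap: 0.192
```

{"api": "carry_out", "payload": {"deltas": "-0.3 -0.2 -10 0 0.1; -0.5 -0.3 -15 0 0.1; -0.7 -0.4 -20 0 0.1; -1 -0.6 -25 0 0.1; 0 0 0 0 0.1"}}

```text
clock: 26.55
tcp_pos: [547.1, 141.7, 197.6]
eef_rot: [-3.109, -0.305, 0.052]
force: [-0.5, 0.4, -3.3]
finger_gap: 0.197
```

```bash
python3 go.py 573 -293 190 11 14; python3 caps.py | head -5
```

```text
at [547.1 141.7 197.6] d [  25.9 -434.7   -7.6] dpsi -0.2 n 14 gap 0.197 F [-0.5  0.4 -3.3] t 26.6
psi 11.2 tilt world [-1.98  0.79] tool(x up?,y) [1.79 1.16]
-4.2 30.8 0.1 0.0
-4.2 30.8 0.1 0.0
-4.2 30.8 0.1 0.0
-4.2 30.8 0.1 0.0
-4.2 30.8 0.1 0.0
-4.2 30.8 0.1 0.0
-4.2 30.8 0.1 0.0
-4.1 30.8 0.1 0.0
-4.1 30.8 0.1 0.0
-4.1 30.8 0.1 0.0
-4.1 30.8 0.1 0.0
-4.1 30.8 0.1 0.0
-4.1 30.8 0.1 0.0
-4.1 30.8 0.1 0.0
[546.5 141. ] [260.0, 195.0] [([532.4, 123.1], 64, [19, 11])]
[535.5 194.5] [198.0, 195.0] []
[525 247] [143.0, 195.0] [([530.9, 242.6], 73, [17, 16])]
[515 300] [95.0, 194.0] [([515.6, 300.1], 292, [19, 20])]
top
```

{"api": "carry_out", "payload": {"deltas": "-2 15 0 0 0.1; -4 30 0 0 0.1; -5 35 0 0 0.1; -5 38 0 0 0.1; -5 38 0 0 0.1"}}

```text
clock: 27.15
tcp_pos: [552.2, -19.5, 187.0]
eef_rot: [-3.107, -0.314, 0.07]
force: [0.6, 0.3, -2.4]
finger_gap: 0.196
```

{"api": "carry_out", "payload": {"deltas": "-5 38 0 0 0.1; -5 38 0 0 0.1; -5 38 0 0 0.1; -5 38 0 0 0.1; -5 38 0 0 0.1"}}

```text
clock: 27.65
tcp_pos: [560.3, -221.9, 177.6]
eef_rot: [-3.103, -0.312, 0.085]
force: [-0.5, 0.8, -2.6]
finger_gap: 0.2
```

{"api": "carry_out", "payload": {"deltas": "-5 38 0 0 0.1; -5 25 0 0 0.1; -1 10 0 0 0.1; 0 0 0 0 0.1; 0 0 0 0 0.1"}}

```text
clock: 28.15
tcp_pos: [558.7, -305.0, 169.8]
eef_rot: [-3.099, -0.302, 0.096]
force: [0.3, 0.7, -1.9]
finger_gap: 0.195
```

```bash
python3 go.py 573 -293 130 11 2; python3 - <<'E'
from h import *
np.set_printoptions(precision=1,suppress=True)
im=vision.capture("wrist"); q=robot.get_state();p,r=q["tcp_pos"],q["eef_rot"];np.save("w12.npy",np.r_[p,r])
print((wr_proj([536.4,-255.8,54],p,r)), wr_proj([573,-293,40],p,r))
cv2.imwrite("pics/w12.png",cv2.resize(im[:,:,::-1],(800,600),interpolation=cv2.INTER_CUBIC))
E
```

```text
at [ 558.7 -305.   169.8] d [ 14.3  12.  -39.8] dpsi -0.2 n 2 gap 0.195 F [ 0.3  0.7 -1.9] t 28.1
psi 11.2 tilt world [-3.66  1.17] tool(x up?,y) [3.37 1.85]
9.3 -3.9 19.5 0.1
9.3 -3.9 19.5 0.1
[209.8 190.9] [252.7 160.5]
```

View pics/w12.png

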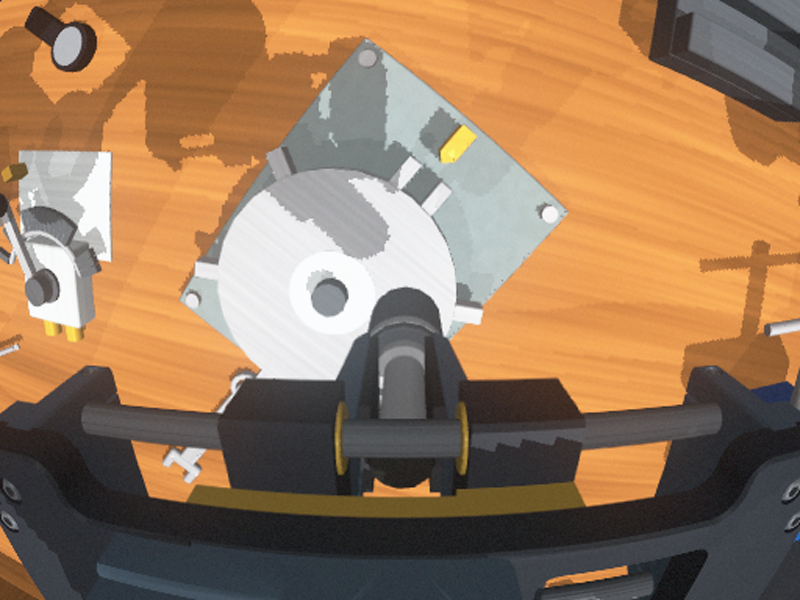

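```bash
python3 go.py 575 -293 112 11 4
```

```text
at [ 558.8 -304.7  169.9] d [ 16.2  11.7 -57.9] dpsi -0.2 n 4 gap 0.201 F [-0.3 -0.7 -2.6] t 28.2
psi 11.2 tilt world [-3.66  1.16] tool(x up?,y) [3.36 1.85]
5.4 -1.6 14.2 0.1
5.4 -1.6 14.2 0.1
5.4 -1.6 14.2 0.1
5.4 -1.6 14.2 0.1
```

{"api": "carry_out", "payload": {"deltas": "5.5 -1.5 14 0 0.1; 5.5 -1.5 14 0 0.1; 5.5 -1.5 14 0 0.1; 5.5 -1.5 12 0 0.1; 0 0 0 0 0.1"}}

```text
clock: 28.7
tcp_pos: [577.2, -287.9, 109.1]
eef_rot: [-3.096, -0.309, 0.098]
force: [0.3, 0.6, -1.8]
finger_gap: 0.199
```

```bash
python3 go.py 575 -293 102 11 3
```

```text
at [ 577.2 -287.9  109.1] d [-2.2 -5.1 -7.1] dpsi -0.5 n 3 gap 0.199 F [ 0.3  0.6 -1.8] t 28.7
psi 11.5 tilt world [-3.76  1.24] tool(x up?,y) [3.44 1.96]
-0.9 1.6 2.4 0.2
-0.9 1.6 2.4 0.2
-0.9 1.6 2.4 0.2
```

{"api": "carry_out", "payload": {"deltas": "-1 1.6 2 0 0.1; -1 1.6 2 0 0.1; -1 1.6 2 0 0.1; 0 0 1 0 0.1; 0 0 0 0 0.1"}}

```text
clock: 29.2
tcp_pos: [574.8, -294.0, 102.2]
eef_rot: [-3.097, -0.31, 0.097]
force: [0.0, 0.2, -2.0]
finger_gap: 0.194
```

{"api": "carry_out", "payload": {"deltas": "0 0 1 0 0.1; 0 0 1 0 0.1; 0 0 0 0 0.1; 0 0 0 0 0.1; 0 0 0 0 0.1"}}

```text
clock: 29.7
tcp_pos: [574.9, -294.3, 100.7]
eef_rot: [-3.098, -0.309, 0.096]
force: [-0.5, 0.7, -2.8]
finger_gap: 0.196
```

{"api": "carry_out", "payload": {"deltas": "0 0 1 0 0.1; 0 0 1 0 0.1; 0 0 0 0 0.1; 0 0 0 0 0.1; 0 0 0 0 0.1"}}

```text
clock: 30.2
tcp_pos: [575.3, -294.5, 99.7]
eef_rot: [-3.099, -0.309, 0.094]
force: [-0.7, 0.0, -1.0]
finger_gap: 0.199
```

{"api": "carry_out", "payload": {"deltas": "0 0 0.7 0 0.1; 0 0 0.5 0 0.1; 0 0 0 0 0.1; 0 0 0 0 0.1; 0 0 0 0 0.1"}}

```text
clock: 30.7
tcp_pos: [575.9, -294.8, 99.7]
eef_rot: [-3.1, -0.31, 0.091]
force: [-0.6, 0.2, 1.4]
finger_gap: 0.195
```

{"api": "carry_out", "payload": {"deltas": "0 0 0 0 0.25; 0 0 0 0 0.35; 0 0 0 0 0.4; 0 0 0 0 0.4; 0 0 -5 0 0.4"}}

```text
clock: 31.2
tcp_pos: [575.8, -294.8, 103.9]
eef_rot: [-3.1, -0.309, 0.093]
force: [-0.1, -0.4, 0.1]
finger_gap: 0.401
```

{"api": "carry_out", "payload": {"deltas": "-1 -0.5 -20 0 0.4; -1.5 -1 -30 0 0.4; -2 -1 -35 0 0.4; -2 -1 -35 0 0.4; 0 0 0 0 0.4"}}

```text
clock: 31.7
tcp_pos: [576.1, -294.9, 230.0]
eef_rot: [-3.099, -0.309, 0.094]
force: [1.3, 0.1, -0.7]
finger_gap: 0.401
```

```bash
python3 - <<'E'
from caps import *
caps([(573,-293)],z=155,thr=70); 
E
python3 go.py 535.5 194.5 225 11 14 | head -4
```

```text
[ 573 -293] [258.0, 197.0] []
at [ 575.3 -294.4  227.7] d [-39.8 488.9  -2.7] dpsi -0.5 n 14 gap 0.401 F [ 0.7 -0.1 -0.1] t 31.8
psi 11.5 tilt world [-3.71  1.19] tool(x up?,y) [3.4 1.9]
4.2 -34.8 1.1 0.0
4.1 -34.8 1.1 0.0
```

```bash
python3 - <<'E'
from caps import *
im=vision.capture("wrist");g=cv2.cvtColor(im,cv2.COLOR_RGB2GRAY)
u=wr_proj([573,-294,158],*(lambda q:(q["tcp_pos"],q["eef_rot"]))(robot.get_state())).astype(int);print(u)
print(g[u[1]-32:u[1]+40:4,u[0]-36:u[0]+40:4])
E
```

```text
[259 198]
[[252 252 252 252 240 238 134 110 104 104 104 136 139 151 242 242 243 188
  191]
 [252 252 252 252 252 241 111 113 170 158 231 217 138 144 240 242 243 238
  192]
 [196 251 252 251 252 252 111 170 137 117 118 224 200 145 240 240 243 243
  192]
 [137 100 249 252 252 252 141 178 117 118 120 117 241 144 241 238 242 243
  192]
 [142 144  95 252 251 252 142 239 115 120 121 117 243 147 240 242 236 243
  129]
 [148 142 149 176 252 252 236 141 110  95 114 118 151 213 241 240 243 237
  126]
 [149 149 146 235 252 252 252 126  80  88  82  75 228 240 241 243 242 240
  119]
 [143 144 148 252 252 252 252  90  89  90  87  84 238 242 241 241 242 243
  248]
 [193 200 252 252 252 252 240  88  90  90  88  87 148 241 242 242 243 243
  244]
 [252 252 252 252 252 247 238  91  89  88  86  87 236 243 241 241 243 215
  193]
 [252 252 252 252 237 237 239 161  86  91  85 109 241 241 243 240 242 202
  190]
 [240 235 237 241 238 236 237 241 240 193 239 238 240 240 241 243 228 187
  184]
 [217 235 237 238 241 239 238 239 241 240 240 242 240 241 240 241 167 154
   81]
 [ 76 173 239 239 236 238 240 240 237 239 241 240 243 241 241 201  67  70
   82]
 [ 82 176 238 237 239 235 238 241 239 236 238 242 241 243 230 185  67  68
   78]
 [ 76 126 237 239 237 239 237 238 242 239 237 239 243 236 184 187  66  68
   70]
 [ 74 124 235 236 241 238 238 240 237 239 241 241 224 182 177 178  66  60
   66]
 [ 70  92 237 236 235 240 238 238 240 237 240 200 180 180 180 181  59  61
   58]]
```

{"api": "carry_out", "payload": {"deltas": "2 -15 0 0 0.4; 4 -32 -1 0 0.4; 4 -36 -1 0 0.4; 4 -36 -1 0 0.4; 4 -36 -1 0 0.4"}}

```text
clock: 32.3
tcp_pos: [558.2, -133.5, 228.1]
eef_rot: [-3.091, -0.3, 0.113]
force: [0.7, 0.6, -0.1]
finger_gap: 0.399
```

{"api": "carry_out", "payload": {"deltas": "4 -36 -1 0 0.4; 4 -36 -1 0 0.4; 4 -36 -1 0 0.4; 4 -36 -1 0 0.4; 4 -36 -1 0 0.4"}}

```text
clock: 32.8
tcp_pos: [536.8, 58.2, 234.2]
eef_rot: [-3.087, -0.3, 0.13]
force: [0.3, 0.0, -0.6]
finger_gap: 0.399
```

{"api": "carry_out", "payload": {"deltas": "4 -36 -1 0 0.4; 4 -36 -1 0 0.4; 4 -36 0 0 0.4; 4 -30 0 0 0.4; 1 -10 0 0 0.4"}}

```text
clock: 33.3
tcp_pos: [517.1, 218.0, 236.8]
eef_rot: [-3.085, -0.306, 0.146]
force: [0.7, -1.3, 0.0]
finger_gap: 0.4
```

{"api": "carry_out", "payload": {"deltas": "0 0 0 0 0.4; 0 0 0 0 0.4; 0 0 0 0 0.4; 0 0 0 0 0.4; 0 0 0 0 0.4"}}

```text
clock: 33.8
tcp_pos: [515.3, 216.1, 234.7]
eef_rot: [-3.086, -0.305, 0.153]
force: [-0.0, 0.1, -0.6]
finger_gap: 0.402
```

```bash
sed -i 's/thr=70/thr=98/' caps.py; python3 caps.py|head -4; python3 go.py 535.5 194.5 150 11 3
```

```text
[546.5 141. ] [343.0, 162.0] []
[535.5 194.5] [288.0, 161.0] [([536.0, 194.6], 315, [20, 20])]
[525 247] [234.0, 161.0] [([526.1, 247.4], 314, [20, 21])]
[515 300] [181.0, 160.0] [([515.9, 300.8], 301, [20, 21])]
at [515.2 216.3 234.8] d [ 20.3 -21.8 -84.8] dpsi -0.4 n 3 gap 0.404 F [0.1 0.5 0.3] t 33.9
psi 11.4 tilt world [-5.8   1.53] tool(x up?,y) [5.39 2.64]
7.8 9.7 27.2 0.1
7.8 9.7 27.2 0.1
7.9 9.7 27.2 0.1
```

{"api": "carry_out", "payload": {"deltas": "45 0 4 0 0.4; 45 0 4 0 0.4; 0 0 0 0 0.4; 0 0 0 0 0.4; 0 0 0 0 0.4"}}

```text
clock: 34.4
tcp_pos: [604.0, 233.1, 217.4]
eef_rot: [-3.086, -0.303, 0.155]
force: [-1.1, 0.1, 0.1]
finger_gap: 0.392
```

{"api": "carry_out", "payload": {"deltas": "-18 0 -2 0 0.4; -18 0 -2 0 0.4; -18 0 -2 0 0.4; -18 0 -2 0 0.4; -18 0 -2 0 0.4"}}

```text
clock: 34.9
tcp_pos: [511.7, 213.8, 237.5]
eef_rot: [-3.086, -0.302, 0.154]
force: [-0.5, 0.7, -0.1]
finger_gap: 0.397
```

{"api": "carry_out", "payload": {"deltas": "18 0 2 0 0.4; 18 0 2 0 0.4; 18 0 2 0 0.4; 18 0 2 0 0.4; 18 0 2 0 0.4"}}

```text
clock: 35.4
tcp_pos: [593.3, 231.0, 224.2]
eef_rot: [-3.086, -0.304, 0.15]
force: [0.2, 0.0, 0.2]
finger_gap: 0.401
```

{"api": "carry_out", "payload": {"deltas": "-45 0 -4 0 0.4; -45 0 -4 0 0.4; 0 0 0 0 0.4; 0 0 0 0 0.4; 0 0 0 0 0.4"}}

```text
clock: 35.9
tcp_pos: [502.7, 212.0, 239.2]
eef_rot: [-3.086, -0.304, 0.153]
force: [0.9, -0.0, 0.4]
finger_gap: 0.401
```

{"api": "carry_out", "payload": {"deltas": "0 10 0 0 0.4; 0 10 0 0 0.4; 0 10 0 0 0.4; 0 10 0 0 0.4; 0 10 0 0 0.4"}}

```text
clock: 36.4
tcp_pos: [514.8, 159.4, 236.5]
eef_rot: [-3.086, -0.305, 0.152]
force: [-0.4, -0.5, 0.4]
finger_gap: 0.396
```

{"api": "carry_out", "payload": {"deltas": "0 -10 0 0 0.4; 0 -10 0 0 0.4; 0 -10 0 0 0.4; 0 -10 0 0 0.4; 0 -10 0 0 0.4"}}

```text
clock: 36.9
tcp_pos: [505.2, 209.4, 238.6]
eef_rot: [-3.087, -0.3, 0.152]
force: [-0.1, -0.2, 0.0]
finger_gap: 0.398
```

```bash
python3 tilt.py; python3 -c "
from h import *; s=robot.get_state(); print(s['joints'],s['tcp_pos'])"
```

```text
psi 11.2 tilt world [-5.79  1.54] tool(x up?,y) [5.38 2.63]
[0.25054261 0.40375093 1.43677435 0.05201194 1.39275341 1.61601469] [505.23221085 209.44590307 238.61700835]
```

```bash
python3 go.py 535 194.6 145 -15 5
```

```text
at [505.2 209.4 238.6] d [ 29.8 -14.8 -93.6] dpsi -26.2 n 5 gap 0.398 F [-0.1 -0.2  0. ] t 36.9
psi 11.2 tilt world [-5.79  1.54] tool(x up?,y) [5.38 2.63]
7.0 4.9 17.9 5.2
7.4 4.2 17.9 5.2
7.8 3.5 17.9 5.2
8.1 2.8 17.9 5.2
8.3 2.1 17.9 5.2
```

{"api": "carry_out", "payload": {"deltas": "7 5 18 5 0.4; 7.5 4 18 5 0.4; 8 3.5 18 5 0.4; 8 3 18 5 0.4; 8.5 2 15 5 0.4"}}

```text
clock: 37.4
tcp_pos: [536.5, 201.9, 147.5]
eef_rot: [-3.097, 0.389, 0.154]
force: [0.7, 0.0, 0.7]
finger_gap: 0.399
```

{"api": "carry_out", "payload": {"deltas": "0 0 0 0 0.4; 0 0 0 0 0.4; 0 0 0 0 0.4; 0 0 0 0 0.4; 0 0 0 0 0.4"}}

```text
clock: 37.9
tcp_pos: [535.6, 204.3, 148.2]
eef_rot: [-3.098, 0.378, 0.155]
force: [0.4, 0.4, 0.3]
finger_gap: 0.404
```

```bash
python3 caps.py|head -4; python3 go.py 535 194.6 64 -15 5
```

```text
[546.5 141. ] [340.0, 182.0] []
[535.5 194.5] [270.0, 212.0] [([537.7, 194.3], 739, [28, 37]), ([521.7, 182.9], 131, [7, 22])]
[525 247] [206.0, 238.0] []
[515 300] [151.0, 260.0] []
at [535.7 204.2 148.1] d [ -0.7  -9.6 -84.1] dpsi -1.1 n 5 gap 0.398 F [-0.2  0.3 -0.1] t 38.0
psi -13.9 tilt world [-5.52  1.63] tool(x up?,y) [5.75 0.25]
2.0 2.0 16.7 0.2
2.0 2.0 16.7 0.2
2.0 2.0 16.7 0.2
2.0 2.0 16.7 0.2
2.0 1.9 16.7 0.2
```

{"api": "carry_out", "payload": {"deltas": "1 4.5 3 0 0.4; 1 4.5 3 0 0.4; 0 0 0 0 0.4; 0 0 0 0 0.4; 0 0 0 0 0.4"}}

```text
clock: 38.5
tcp_pos: [534.7, 193.9, 141.5]
eef_rot: [-3.098, 0.379, 0.155]
force: [0.3, 0.4, -0.8]
finger_gap: 0.4
```

```bash
python3 go.py 535 194.6 64 -15 5
```

```text
at [534.7 193.9 141.5] d [  0.3   0.7 -77.5] dpsi -1.1 n 5 gap 0.4 F [ 0.3  0.4 -0.8] t 38.5
psi -13.9 tilt world [-5.52  1.63] tool(x up?,y) [5.75 0.25]
1.6 -0.1 15.4 0.2
1.6 -0.1 15.4 0.2
1.6 -0.1 15.4 0.2
1.6 -0.1 15.4 0.2
1.6 -0.1 15.4 0.2
```

{"api": "carry_out", "payload": {"deltas": "1.6 0 15 0 0.4; 1.6 0 15 0 0.4; 1.6 0 15 0 0.4; 1.6 0 15 0 0.4; 1.5 0 14 0 0.4"}}

```text
clock: 39.0
tcp_pos: [537.4, 194.9, 66.9]
eef_rot: [-3.097, 0.378, 0.147]
force: [-0.3, -0.2, 1.0]
finger_gap: 0.4
```

{"api": "carry_out", "payload": {"deltas": "0 0 0 0 0.3; 0 0 0 0 0.1; 0 0 0 0 0.1; 0 0 0 0 0.1; 0 0 0 0 0.1", "newtons": 20}}

```text
clock: 39.5
tcp_pos: [537.3, 195.1, 67.3]
eef_rot: [-3.097, 0.378, 0.148]
force: [-0.5, 0.5, -1.0]
finger_gap: 0.21
```

```bash
python3 go.py 535 194.6 84 -14 5|head -3
```

```text
at [537.3 195.1  67.3] d [-2.3 -0.5 16.7] dpsi -0.1 n 5 gap 0.21 F [-0.5  0.5 -1. ] t 39.5
psi -13.9 tilt world [-5.27  1.69] tool(x up?,y) [5.52 0.37]
-0.7 0.2 -3.3 0.0
```

{"api": "carry_out", "payload": {"deltas": "-0.2 0 -2 0 0.1; -0.3 0 -3 0 0.1; -0.4 0 -4 0 0.1; -0.5 0 -5 0 0.1; -0.6 0 -6 0 0.1", "newtons": 30}}

```text
clock: 40.0
tcp_pos: [537.2, 194.9, 89.3]
eef_rot: [-3.097, 0.378, 0.148]
force: [-1.7, 1.1, -1.6]
finger_gap: 0.203
```

{"api": "carry_out", "payload": {"deltas": "-0.8 0 -8 0 0.1; -1 0 -10 0 0.1; -1 0 -10 0 0.1; -1.2 0 -12 0 0.1; -1.2 0 -12 0 0.1"}}

```text
clock: 40.5
tcp_pos: [536.7, 194.6, 146.2]
eef_rot: [-3.097, 0.378, 0.148]
force: [0.8, 0.1, -1.8]
finger_gap: 0.203
```

{"api": "carry_out", "payload": {"deltas": "-1.5 0 -15 0 0.1; -1.5 0 -15 0 0.1; -1.5 0 -15 0 0.1; -1 0 -10 0 0.1; 0 0 0 0 0.1"}}

```text
clock: 41.0
tcp_pos: [537.1, 194.4, 209.0]
eef_rot: [-3.096, 0.378, 0.141]
force: [-0.2, -1.1, -1.7]
finger_gap: 0.201
```

```bash
python3 go.py 573 -215 200 -14 28 | head -4; python3 -c "
from caps import *
q=robot.get_state();im=caps([(546.5,141),(525,247),(515,300)])
a=wr_proj([535.5,194.5,54],q['tcp_pos'],q['eef_rot']).astype(int);print(a)"
```

```text
at [537.1 194.4 209. ] d [  35.9 -409.4   -9. ] dpsi -0.1 n 28 gap 0.201 F [-0.2 -1.1 -1.7] t 41.0
psi -13.9 tilt world [-5.01  1.74] tool(x up?,y) [5.29 0.48]
4.8 13.9 -0.2 0.0
4.8 13.9 -0.2 0.0
[546.5 141. ] [312.0, 162.0] []
[525 247] [206.0, 209.0] [([526.0, 247.2], 360, [20, 23]), ([503.7, 234.3], 81, [9, 16])]
[515 300] [161.0, 228.0] [([518.0, 298.4], 381, [21, 33]), ([493.5, 300.6], 272, [33, 9])]
[257 165]
```

{"api": "carry_out", "payload": {"deltas": "3 10 0 0 0.1; 6 17 0 0 0.1; 6.5 19 0 0 0.1; 6.5 19 0 0 0.1; 6.5 19 0 0 0.1"}}

```text
clock: 41.55
tcp_pos: [542.1, 102.3, 201.2]
eef_rot: [-3.098, 0.373, 0.152]
force: [0.2, 0.3, -1.7]
finger_gap: 0.204
```

{"api": "carry_out", "payload": {"deltas": "6.5 19 0 0 0.1; 6.5 19 0 0 0.1; 6.5 19 0 0 0.1; 6.5 19 0 0 0.1; 6.5 19 0 0 0.1"}}

```text
clock: 42.05
tcp_pos: [547.9, -5.3, 192.9]
eef_rot: [-3.098, 0.374, 0.164]
force: [0.4, -0.4, -2.3]
finger_gap: 0.203
```

{"api": "carry_out", "payload": {"deltas": "6.5 19 0 0 0.1; 6.5 19 0 0 0.1; 6.5 19 0 0 0.1; 6.5 19 0 0 0.1; 6.5 19 0 0 0.1"}}

```text
clock: 42.55
tcp_pos: [552.9, -112.6, 184.4]
eef_rot: [-3.097, 0.376, 0.176]
force: [0.7, -0.3, -2.5]
finger_gap: 0.202
```

{"api": "carry_out", "payload": {"deltas": "6.5 19 0 0 0.1; 6.5 19 0 0 0.1; 5 16 0 0 0.1; 3 10 0 0 0.1; 0 0 0 0 0.1"}}

```text
clock: 43.05
tcp_pos: [554.6, -186.9, 177.7]
eef_rot: [-3.095, 0.381, 0.186]
force: [-0.0, 0.2, -1.9]
finger_gap: 0.202
```

```bash
python3 go.py 573 -218 112 -14 8 | head -4
```

```text
at [ 554.6 -186.9  177.7] d [ 18.4 -31.1 -65.7] dpsi 0.0 n 8 gap 0.202 F [-0.   0.2 -1.9] t 43.0
psi -14.0 tilt world [-6.64  1.87] tool(x up?,y) [6.9 0.2]
4.1 3.2 7.8 -0.0
4.1 3.2 7.8 -0.0
```

{"api": "carry_out", "payload": {"deltas": "4.5 3.5 9 0 0.1; 4.5 3.5 9 0 0.1; 4.5 3.5 9 0 0.1; 4.5 3.5 9 0 0.1; 4.5 3.5 9 0 0.1"}}

```text
clock: 43.55
tcp_pos: [567.7, -206.9, 126.6]
eef_rot: [-3.094, 0.377, 0.186]
force: [0.8, 0.4, -1.7]
finger_gap: 0.202
```

{"api": "carry_out", "payload": {"deltas": "4.5 3.5 8 0 0.1; 4.5 3 6 0 0.1; 0 0 2 0 0.1; 0 0 0 0 0.1; 0 0 0 0 0.1"}}

```text
clock: 44.05
tcp_pos: [573.1, -215.5, 106.0]
eef_rot: [-3.093, 0.377, 0.19]
force: [0.7, 0.3, -1.6]
finger_gap: 0.201
```

```bash
python3 go.py 576 -218 106 -14 3
```

```text
at [ 573.1 -215.5  106. ] d [ 2.9 -2.5 -0. ] dpsi -0.1 n 3 gap 0.201 F [ 0.7  0.3 -1.6] t 44.0
psi -13.9 tilt world [-6.77  1.95] tool(x up?,y) [7.05 0.27]
1.1 0.6 -0.1 0.0
1.1 0.6 -0.1 0.0
1.1 0.6 -0.1 0.0
```

{"api": "carry_out", "payload": {"deltas": "0.5 0.3 1 0 0.1; 0.5 0.3 1 0 0.1; 0 0 0.5 0 0.1; 0 0 0 0 0.1; 0 0 0 0 0.1"}}

```text
clock: 44.55
tcp_pos: [574.1, -216.2, 104.5]
eef_rot: [-3.094, 0.377, 0.187]
force: [0.2, 0.5, -1.7]
finger_gap: 0.203
```

{"api": "carry_out", "payload": {"deltas": "0 0 1 0 0.1; 0 0 0.5 0 0.1; 0 0 0 0 0.1; 0 0 0 0 0.1; 0 0 0 0 0.1"}}

```text
clock: 45.05
tcp_pos: [573.9, -216.1, 103.0]
eef_rot: [-3.094, 0.377, 0.187]
force: [-0.0, -0.2, -1.3]
finger_gap: 0.203
```

{"api": "carry_out", "payload": {"deltas": "0 0 0.7 0 0.1; 0 0 0.5 0 0.1; 0 0 0 0 0.1; 0 0 0 0 0.1; 0 0 0 0 0.1"}}

```text
clock: 45.55
tcp_pos: [573.9, -216.2, 102.1]
eef_rot: [-3.094, 0.377, 0.186]
force: [-0.2, -0.6, -0.2]
finger_gap: 0.202
```

{"api": "carry_out", "payload": {"deltas": "0 0 0.3 0 0.1; 0 0 0.3 0 0.1; 0 0 0 0 0.1; 0 0 0 0 0.1; 0 0 0 0 0.1"}}

```text
clock: 46.05
tcp_pos: [574.2, -216.3, 102.1]
eef_rot: [-3.095, 0.377, 0.185]
force: [-0.8, 0.5, 1.5]
finger_gap: 0.201
```

{"api": "carry_out", "payload": {"deltas": "0 0 0 0 0.25; 0 0 0 0 0.35; 0 0 0 0 0.4; 0 0 0 0 0.4; -0.5 0 -5 0 0.4"}}

```text
clock: 46.55
tcp_pos: [573.9, -216.2, 106.5]
eef_rot: [-3.094, 0.377, 0.187]
force: [-0.2, -0.4, 0.2]
finger_gap: 0.4
```

{"api": "carry_out", "payload": {"deltas": "-2.4 0 -20 0 0.4; -3.6 0 -30 0 0.4; -4.2 0 -35 0 0.4; -4.2 0 -35 0 0.4; 0 0 0 0 0.4"}}

```text
clock: 47.05
tcp_pos: [573.7, -216.6, 233.2]
eef_rot: [-3.094, 0.376, 0.188]
force: [0.6, -0.7, 0.8]
finger_gap: 0.399
```

```bash
python3 - <<'E'
from caps import *
caps([(571,-216),(573,-294)],z=155)
E
python3 go.py 640 20 225 -14 12 | head -4
```

```text
[ 571 -216] [257.0, 190.0] [([572.1, -216.1], 392, [23, 23])]
[ 573 -294] [344.0, 168.0] [([572.7, -293.5], 396, [23, 23])]
at [ 572.8 -216.2  231. ] d [ 67.2 236.2  -6. ] dpsi -0.1 n 12 gap 0.395 F [ 0.1 -0.1 -0.7] t 47.1
psi -13.9 tilt world [-6.84  1.99] tool(x up?,y) [7.12 0.29]
0.8 -20.5 0.5 0.0
0.8 -20.5 0.5 0.0
```

Both placed spindles stand upright at (572,-216) and (573,-293.5). I'll return along an outward arc.

{"api": "carry_out", "payload": {"deltas": "1 -15 0 0 0.4; 1 -22 0 0 0.4; 1 -22 0 0 0.4; 1 -22 0 0 0.4; 1 -22 0 0 0.4"}}

```text
clock: 47.6
tcp_pos: [601.4, -112.8, 226.7]
eef_rot: [-3.09, 0.382, 0.202]
force: [0.3, -0.5, -0.6]
finger_gap: 0.401
```

{"api": "carry_out", "payload": {"deltas": "1 -22 0 0 0.4; 1 -22 0 0 0.4; 1 -22 0 0 0.4; 1 -22 0 0 0.4; 1 -22 0 0 0.4"}}

```text
clock: 48.1
tcp_pos: [631.2, 2.5, 220.7]
eef_rot: [-3.088, 0.379, 0.217]
force: [0.3, -0.7, 0.9]
finger_gap: 0.395
```

{"api": "carry_out", "payload": {"deltas": "-6 -20 1 0 0.4; -14 -16 2 0 0.4; -14 -16 2 0 0.4; -14 -16 2 0 0.4; -14 -16 2 0 0.4"}}

```text
clock: 48.6
tcp_pos: [587.2, 108.4, 214.6]
eef_rot: [-3.087, 0.376, 0.233]
force: [-0.5, -0.0, 0.5]
finger_gap: 0.399
```

{"api": "carry_out", "payload": {"deltas": "-14 -16 2 0 0.4; -14 -16 2 0 0.4; -14 -16 2 0 0.4; -14 -16 2 0 0.4; -14 -16 2 0 0.4"}}

```text
clock: 49.1
tcp_pos: [530.8, 210.7, 210.4]
eef_rot: [-3.088, 0.375, 0.249]
force: [-0.1, 0.3, -0.0]
finger_gap: 0.4
```

```bash
python3 caps.py|head -4;python3 go.py 525.5 247.3 145 -14 5
```

```text
[546.5 141. ] [331.0, 143.0] []
[535.5 194.5] [275.0, 167.0] []
[525 247] [222.0, 190.0] [([524.1, 250.1], 375, [21, 24])]
[515 300] [175.0, 210.0] [([516.5, 301.3], 424, [23, 36])]
at [530.  211.8 210.4] d [ -4.5  35.5 -65.4] dpsi -0.3 n 5 gap 0.4 F [ 0.4  0.2 -0.4] t 49.2
psi -13.7 tilt world [-8.93  2.28] tool(x up?,y) [9.22 0.1 ]
-0.4 -6.7 13.3 0.1
-0.4 -6.7 13.3 0.1
-0.4 -6.7 13.3 0.1
-0.4 -6.7 13.3 0.1
-0.4 -6.7 13.3 0.1
```

{"api": "carry_out", "payload": {"deltas": "-2 -7 9 0 0.4; -2 -7 10 0 0.4; -2 -7 10 0 0.4; -1 -7 10 0 0.4; -1 -7 10 0 0.4"}}

```text
clock: 49.7
tcp_pos: [522.1, 251.9, 158.1]
eef_rot: [-3.089, 0.374, 0.253]
force: [0.4, -0.6, 0.3]
finger_gap: 0.399
```

{"api": "carry_out", "payload": {"deltas": "0 0 5 0 0.4; 0 0 5 0 0.4; 0 0 0 0 0.4; 0 0 0 0 0.4; 0 0 0 0 0.4"}}

```text
clock: 50.2
tcp_pos: [519.9, 252.5, 145.6]
eef_rot: [-3.09, 0.374, 0.256]
force: [-0.6, -1.1, -0.4]
finger_gap: 0.398
```

```bash
python3 caps.py|head -4;python3 go.py 521 248 65 -14 5
```

```text
[546.5 141. ] [403.0, 147.0] []
[535.5 194.5] [333.0, 177.0] []
[525 247] [262.0, 206.0] [([527.2, 247.3], 760, [28, 37])]
[515 300] [196.0, 232.0] []
at [519.9 252.5 145.7] d [  1.1  -4.5 -80.7] dpsi -0.2 n 5 gap 0.405 F [ 0.   0.8 -0.4] t 50.3
psi -13.8 tilt world [-9.15  2.2 ] tool(x up?,y) [ 9.42 -0.04]
3.1 0.8 15.8 0.0
3.1 0.8 15.8 0.0
3.1 0.8 15.8 0.0
3.1 0.8 15.8 0.0
3.1 0.8 15.8 0.0
```

{"api": "carry_out", "payload": {"deltas": "0.5 2.2 3 0 0.4; 1 2 5 0 0.4; 3 0 17 0 0.4; 3 0 17 0 0.4; 0 0 0 0 0.4"}}

```text
clock: 50.8
tcp_pos: [520.0, 247.4, 101.8]
eef_rot: [-3.089, 0.374, 0.252]
force: [-0.6, 0.1, 0.0]
finger_gap: 0.401
```

```bash
python3 go.py 521 248 65 -14 3
```

```text
at [520.  247.4 101.8] d [  1.    0.6 -36.8] dpsi -0.2 n 3 gap 0.401 F [-0.6  0.1  0. ] t 50.8
psi -13.8 tilt world [-9.02  2.24] tool(x up?,y) [9.3  0.02]
2.3 -0.3 12.1 0.1
2.3 -0.3 12.1 0.1
2.3 -0.3 12.1 0.1
```

{"api": "carry_out", "payload": {"deltas": "2.2 -0.2 12 0 0.4; 2.2 -0.2 12 0 0.4; 2.2 -0.2 12 0 0.4; 0 0 0 0 0.4; 0 0 0 0 0.4"}}

```text
clock: 51.3
tcp_pos: [521.3, 247.8, 62.9]
eef_rot: [-3.089, 0.374, 0.251]
force: [-0.5, 0.3, -0.4]
finger_gap: 0.398
```

{"api": "carry_out", "payload": {"deltas": "0 0 0 0 0.3; 0 0 0 0 0.1; 0 0 0 0 0.1; 0 0 0 0 0.1; 0 0 0 0 0.1", "newtons": 20}}

```text
clock: 51.8
tcp_pos: [521.9, 248.0, 64.1]
eef_rot: [-3.088, 0.374, 0.249]
force: [-0.1, 0.5, -1.7]
finger_gap: 0.202
```

```bash
python3 go.py 521 248 85 -14 5|head -3
```

```text
at [521.9 248.   64.1] d [-0.9  0.  20.9] dpsi -0.2 n 5 gap 0.202 F [-0.1  0.5 -1.7] t 51.8
psi -13.8 tilt world [-8.89  2.28] tool(x up?,y) [9.18 0.09]
-0.8 0.0 -4.1 0.0
```

{"api": "carry_out", "payload": {"deltas": "-0.3 0 -2 0 0.1; -0.5 0 -3 0 0.1; -0.6 0 -4 0 0.1; -0.8 0 -5 0 0.1; -1 0 -6 0 0.1", "newtons": 30}}

```text
clock: 52.3
tcp_pos: [521.5, 247.8, 85.5]
eef_rot: [-3.089, 0.374, 0.25]
force: [-0.7, -0.1, -1.9]
finger_gap: 0.196
```

{"api": "carry_out", "payload": {"deltas": "-1.3 0 -8 0 0.1; -1.6 0 -10 0 0.1; -1.6 0 -10 0 0.1; -2 0 -12 0 0.1; -2 0 -12 0 0.1"}}

```text
clock: 52.8
tcp_pos: [521.5, 247.7, 142.9]
eef_rot: [-3.089, 0.374, 0.25]
force: [-0.0, -0.2, -1.1]
finger_gap: 0.194
```

{"api": "carry_out", "payload": {"deltas": "-2.4 0 -15 0 0.1; -2.4 0 -15 0 0.1; -2.4 0 -15 0 0.1; -2.4 0 -15 0 0.1; 0 0 0 0 0.1"}}

```text
clock: 53.3
tcp_pos: [522.2, 247.8, 211.8]
eef_rot: [-3.087, 0.373, 0.243]
force: [0.5, 0.1, -1.5]
finger_gap: 0.194
```

```bash
python3 go.py 497 -219 215 -14 46 | head -4; python3 -c "
from caps import *
caps([(525,247),(515,300)])"
```

```text
at [522.2 247.8 211.8] d [ -25.2 -466.8    3.2] dpsi -0.2 n 46 gap 0.194 F [ 0.5  0.1 -1.5] t 53.3
psi -13.8 tilt world [-8.7   2.33] tool(x up?,y) [9.   0.19]
1.9 10.0 -0.4 0.0
1.9 10.0 -0.4 0.0
[525 247] [257.0, 175.0] []
[515 300] [205.0, 197.0] [([516.8, 299.6], 396, [21, 31])]
```

{"api": "carry_out", "payload": {"deltas": "2 10 -0.5 0 0.1; 2 10 -0.5 0 0.1; 2 10 -0.5 0 0.1; 2 10 -0.5 0 0.1; 2 10 -0.5 0 0.1"}}

```text
clock: 53.85
tcp_pos: [518.1, 192.3, 209.1]
eef_rot: [-3.089, 0.373, 0.251]
force: [0.0, 0.9, -2.5]
finger_gap: 0.203
```

{"api": "carry_out", "payload": {"deltas": "2 10 -0.5 0 0.1; 2 10 -0.5 0 0.1; 2 10 -0.5 0 0.1; 2 10 -0.5 0 0.1; 2 10 -0.5 0 0.1"}}

```text
clock: 54.35
tcp_pos: [515.9, 136.1, 209.8]
eef_rot: [-3.089, 0.374, 0.252]
force: [-0.2, 0.9, -0.9]
finger_gap: 0.195
```

{"api": "carry_out", "payload": {"deltas": "2 10 -0.5 0 0.1; 2 10 -0.5 0 0.1; 2 10 -0.5 0 0.1; 2 10 -0.5 0 0.1; 2 10 -0.5 0 0.1"}}

```text
clock: 54.85
tcp_pos: [513.7, 80.5, 210.8]
eef_rot: [-3.089, 0.374, 0.252]
force: [0.8, -0.2, -1.1]
finger_gap: 0.192
```

{"api": "carry_out", "payload": {"deltas": "2 10 -0.5 0 0.1; 2 10 -0.5 0 0.1; 2 10 -0.5 0 0.1; 2 10 -0.5 0 0.1; 2 10 -0.5 0 0.1"}}

```text
clock: 55.35
tcp_pos: [511.5, 24.9, 211.8]
eef_rot: [-3.089, 0.374, 0.251]
force: [-0.2, -0.0, -1.8]
finger_gap: 0.194
```

{"api": "carry_out", "payload": {"deltas": "2 10 -0.5 0 0.1; 2 10 -0.5 0 0.1; 2 10 -0.5 0 0.1; 2 10 -0.5 0 0.1; 2 10 -0.5 0 0.1"}}

```text
clock: 55.85
tcp_pos: [509.4, -30.8, 212.6]
eef_rot: [-3.089, 0.374, 0.251]
force: [-0.2, 0.0, -1.0]
finger_gap: 0.199
```

{"api": "carry_out", "payload": {"deltas": "2 10 -0.5 0 0.1; 2 10 -0.5 0 0.1; 2 10 -0.5 0 0.1; 2 10 -0.5 0 0.1; 2 10 -0.5 0 0.1"}}

```text
clock: 56.35
tcp_pos: [507.2, -86.4, 213.6]
eef_rot: [-3.089, 0.374, 0.251]
force: [0.8, 0.3, -2.3]
finger_gap: 0.193
```

{"api": "carry_out", "payload": {"deltas": "2 10 -0.5 0 0.1; 2 10 -0.5 0 0.1; 2 10 -0.5 0 0.1; 2 10 -0.5 0 0.1; 2 10 -0.5 0 0.1"}}

```text
clock: 56.85
tcp_pos: [504.9, -142.1, 214.4]
eef_rot: [-3.089, 0.374, 0.252]
force: [-0.4, 0.3, -2.5]
finger_gap: 0.197
```

{"api": "carry_out", "payload": {"deltas": "2 10 -0.5 0 0.1; 2 10 -0.5 0 0.1; 2 10 -0.5 0 0.1; 0 0 0 0 0.1; 0 0 0 0 0.1"}}

```text
clock: 57.35
tcp_pos: [503.6, -177.0, 214.9]
eef_rot: [-3.089, 0.377, 0.251]
force: [0.1, -0.2, -2.0]
finger_gap: 0.198
```

```bash
python3 go.py 497 -219 125 -14 7 | head -4
```

```text
at [ 503.6 -177.   214.9] d [ -6.6 -42.  -89.9] dpsi -0.1 n 7 gap 0.198 F [ 0.1 -0.2 -2. ] t 57.4
psi -13.9 tilt world [-8.99  2.25] tool(x up?,y) [9.27 0.02]
2.6 6.1 12.6 0.0
2.6 6.1 12.6 0.0
```

{"api": "carry_out", "payload": {"deltas": "2 4.2 10.5 0 0.1; 2 4.2 10.5 0 0.1; 2 4.2 10.5 0 0.1; 2 4.2 10.5 0 0.1; 2 4.2 10.5 0 0.1"}}

```text
clock: 57.85
tcp_pos: [499.8, -198.0, 157.4]
eef_rot: [-3.089, 0.374, 0.25]
force: [-0.5, -0.4, -2.0]
finger_gap: 0.195
```

{"api": "carry_out", "payload": {"deltas": "2 4.2 10 0 0.1; 2 4.2 10 0 0.1; 2 4 9 0 0.1; 2 4 9 0 0.1; 0 0 0 0 0.1"}}

```text
clock: 58.35
tcp_pos: [496.3, -215.9, 112.9]
eef_rot: [-3.087, 0.375, 0.255]
force: [-0.0, 0.2, -1.8]
finger_gap: 0.194
```

```bash
python3 go.py 495.5 -218.5 103 -14 3
```

```text
at [ 496.3 -215.9  112.9] d [-0.8 -2.6 -9.9] dpsi -0.2 n 3 gap 0.194 F [-0.   0.2 -1.8] t 58.4
psi -13.8 tilt world [-9.12  2.32] tool(x up?,y) [9.41 0.07]
0.5 0.9 3.3 0.1
0.5 0.9 3.3 0.1
0.5 0.9 3.3 0.1
```

{"api": "carry_out", "payload": {"deltas": "0.5 0.9 3.3 0 0.1; 0.5 0.9 3.3 0 0.1; 0.5 0.9 3 0 0.1; 0.2 0 1 0 0.1; 0 0 0 0 0.1"}}

```text
clock: 58.85
tcp_pos: [496.2, -218.8, 102.0]
eef_rot: [-3.088, 0.374, 0.253]
force: [0.4, 0.2, -1.6]
finger_gap: 0.196
```

{"api": "carry_out", "payload": {"deltas": "0.1 0 0.7 0 0.1; 0.1 0 0.7 0 0.1; 0 0 0 0 0.1; 0 0 0 0 0.1; 0 0 0 0 0.1"}}

```text
clock: 59.35
tcp_pos: [496.5, -218.7, 101.0]
eef_rot: [-3.089, 0.374, 0.251]
force: [-0.0, -0.1, -2.2]
finger_gap: 0.198
```

{"api": "carry_out", "payload": {"deltas": "0.1 0 0.5 0 0.1; 0.1 0 0.5 0 0.1; 0 0 0 0 0.1; 0 0 0 0 0.1; 0 0 0 0 0.1"}}

```text
clock: 59.85
tcp_pos: [496.6, -218.7, 100.0]
eef_rot: [-3.089, 0.374, 0.251]
force: [0.9, -0.3, -1.3]
finger_gap: 0.197
```

{"api": "carry_out", "payload": {"deltas": "0.1 0 0.5 0 0.1; 0.1 0 0.4 0 0.1; 0 0 0 0 0.1; 0 0 0 0 0.1; 0 0 0 0 0.1"}}

```text
clock: 60.35
tcp_pos: [496.9, -218.8, 99.5]
eef_rot: [-3.089, 0.374, 0.25]
force: [-0.7, 0.2, -0.5]
finger_gap: 0.196
```

{"api": "carry_out", "payload": {"deltas": "0 0 0.3 0 0.1; 0 0 0.2 0 0.1; 0 0 0 0 0.1; 0 0 0 0 0.1; 0 0 0 0 0.1"}}

```text
clock: 60.85
tcp_pos: [497.1, -218.9, 99.4]
eef_rot: [-3.089, 0.374, 0.249]
force: [0.1, 1.5, 1.7]
finger_gap: 0.193
```

{"api": "carry_out", "payload": {"deltas": "0 0 0 0 0.25; 0 0 0 0 0.35; 0 0 0 0 0.4; 0 0 0 0 0.4; -0.8 0 -5 0 0.4"}}

```text
clock: 61.35
tcp_pos: [496.7, -218.8, 104.0]
eef_rot: [-3.089, 0.374, 0.251]
force: [-0.5, 0.1, -0.9]
finger_gap: 0.399
```

{"api": "carry_out", "payload": {"deltas": "-3 0 -20 0 0.4; -4 0 -25 0 0.4; -5 0 -30 0 0.4; -5 0 -30 0 0.4; 0 0 0 0 0.4"}}

```text
clock: 61.85
tcp_pos: [496.6, -218.8, 215.8]
eef_rot: [-3.088, 0.374, 0.252]
force: [1.6, 0.0, -0.5]
finger_gap: 0.398
```

```bash
python3 - <<'E'
from caps import *
caps([(500,-219),(571,-216),(573,-294)],z=155)
E
python3 go.py 511 302 215 -14 45 | head -4
```

```text
[ 500 -219] [256.0, 189.0] [([500.6, -219.1], 494, [25, 26])]
[ 571 -216] [229.0, 104.0] [([573.0, -215.9], 631, [27, 35])]
[ 573 -294] [333.0, 79.0] [([572.6, -293.3], 576, [34, 26])]
at [ 495.9 -218.4  214. ] d [ 15.1 520.4   1. ] dpsi -0.2 n 45 gap 0.401 F [-0.4  0.  -0.5] t 61.9
psi -13.8 tilt world [-9.11  2.33] tool(x up?,y) [9.41 0.08]
-2.4 -11.3 0.4 0.0
-2.4 -11.3 0.4 0.0
```

All three placed spindles stand upright. I'm going back for the last one at the slow speed that leaves the tool's tilt unchanged.

{"api": "carry_out", "payload": {"deltas": "-2.4 -10 0.3 0 0.4; -2.4 -10 0.3 0 0.4; -2.4 -10 0.3 0 0.4; -2.4 -10 0.3 0 0.4; -2.4 -10 0.3 0 0.4"}}

```text
clock: 62.4
tcp_pos: [494.4, -162.2, 211.8]
eef_rot: [-3.085, 0.375, 0.262]
force: [0.2, 0.2, -0.4]
finger_gap: 0.399
```

{"api": "carry_out", "payload": {"deltas": "-2.4 -10 0.3 0 0.4; -2.4 -10 0.3 0 0.4; -2.4 -10 0.3 0 0.4; -2.4 -10 0.3 0 0.4; -2.4 -10 0.3 0 0.4"}}

```text
clock: 62.9
tcp_pos: [494.5, -105.4, 212.3]
eef_rot: [-3.085, 0.373, 0.263]
force: [0.4, 0.1, 1.0]
finger_gap: 0.399
```

{"api": "carry_out", "payload": {"deltas": "-2.4 -10 0.3 0 0.4; -2.4 -10 0.3 0 0.4; -2.4 -10 0.3 0 0.4; -2.4 -10 0.3 0 0.4; -2.4 -10 0.3 0 0.4"}}

```text
clock: 63.4
tcp_pos: [494.7, -49.4, 213.1]
eef_rot: [-3.085, 0.373, 0.263]
force: [0.0, 0.3, -0.4]
finger_gap: 0.398
```

{"api": "carry_out", "payload": {"deltas": "-2.4 -10 0.3 0 0.4; -2.4 -10 0.3 0 0.4; -2.4 -10 0.3 0 0.4; -2.4 -10 0.3 0 0.4; -2.4 -10 0.3 0 0.4"}}

```text
clock: 63.9
tcp_pos: [494.9, 6.7, 213.9]
eef_rot: [-3.085, 0.373, 0.263]
force: [0.3, -0.2, 0.1]
finger_gap: 0.394
```

{"api": "carry_out", "payload": {"deltas": "-2.4 -10 0.3 0 0.4; -2.4 -10 0.3 0 0.4; -2.4 -10 0.3 0 0.4; -2.4 -10 0.3 0 0.4; -2.4 -10 0.3 0 0.4"}}

```text
clock: 64.4
tcp_pos: [495.0, 62.8, 214.7]
eef_rot: [-3.085, 0.373, 0.263]
force: [-0.6, -1.0, 0.2]
finger_gap: 0.396
```

{"api": "carry_out", "payload": {"deltas": "-2.4 -10 0.3 0 0.4; -2.4 -10 0.3 0 0.4; -2.4 -10 0.3 0 0.4; -2.4 -10 0.3 0 0.4; -2.4 -10 0.3 0 0.4"}}

```text
clock: 64.9
tcp_pos: [495.2, 119.0, 215.4]
eef_rot: [-3.085, 0.373, 0.263]
force: [-0.2, -0.0, 0.4]
finger_gap: 0.4
```

{"api": "carry_out", "payload": {"deltas": "-2.4 -10 0.3 0 0.4; -2.4 -10 0.3 0 0.4; -2.4 -10 0.3 0 0.4; -2.4 -10 0.3 0 0.4; -2.4 -10 0.3 0 0.4"}}

```text
clock: 65.4
tcp_pos: [495.4, 175.1, 216.2]
eef_rot: [-3.085, 0.373, 0.263]
force: [0.3, 0.4, 0.2]
finger_gap: 0.399
```

{"api": "carry_out", "payload": {"deltas": "-2.4 -10 0.3 0 0.4; -2.4 -10 0.3 0 0.4; -2.4 -10 0.3 0 0.4; -2.4 -10 0.3 0 0.4; -2.4 -10 0.3 0 0.4"}}

```text
clock: 65.9
tcp_pos: [495.5, 231.2, 216.9]
eef_rot: [-3.085, 0.373, 0.263]
force: [-0.3, 0.0, 0.1]
finger_gap: 0.399
```

```bash
python3 -c "
from caps import *
caps([(515,300)])"; python3 go.py 511 301 145 -14 8|head -3
```

```text
[515 300] [182.0, 172.0] [([517.6, 300.7], 431, [25, 33])]
at [495.5 232.6 216.9] d [ 15.5  68.4 -71.9] dpsi -0.3 n 8 gap 0.397 F [-1.3  1.5 -0.7] t 66.0
psi -13.7 tilt world [-9.39  2.51] tool(x up?,y) [9.72 0.2 ]
1.4 -8.7 8.9 0.0
```

{"api": "carry_out", "payload": {"deltas": "1.5 -8.5 9 0 0.4; 1.5 -8.5 9 0 0.4; 1.5 -8.5 9 0 0.4; 1.5 -8.5 9 0 0.4; 1.5 -8.5 9 0 0.4"}}

```text
clock: 66.45
tcp_pos: [506.4, 277.0, 167.8]
eef_rot: [-3.084, 0.373, 0.262]
force: [-0.2, 0.1, -0.2]
finger_gap: 0.402
```

{"api": "carry_out", "payload": {"deltas": "1.5 -8.5 9 0 0.4; 1.5 -8.5 9 0 0.4; 0 0 8 0 0.4; 0 0 0 0 0.4; 0 0 0 0 0.4"}}

```text
clock: 66.95
tcp_pos: [508.6, 296.1, 137.0]
eef_rot: [-3.086, 0.372, 0.266]
force: [-0.2, -0.6, -0.7]
finger_gap: 0.402
```

```bash
python3 -c "
from caps import *
caps([(515,300)],win=26)"; python3 go.py 511.5 301 65 -14 5
```

```text
[515 300] [248.0, 213.0] [([508.0, 319.2], 147, [6, 25])]
at [508.5 296.  137.1] d [  3.    5.  -72.1] dpsi -0.2 n 5 gap 0.402 F [ 0.8 -1.2 -0.9] t 67.0
psi -13.8 tilt world [-9.53  2.42] tool(x up?,y) [9.84 0.09]
2.8 -1.1 14.1 0.0
2.8 -1.1 14.1 0.0
2.8 -1.1 14.1 0.0
2.8 -1.1 14.1 0.0
2.8 -1.1 14.1 0.0
```

{"api": "carry_out", "payload": {"deltas": "0 -2.5 1 0 0.4; 0.5 -2.5 2 0 0.4; 2.6 -0.3 14 0 0.4; 2.8 0 14 0 0.4; 0 0 0 0 0.4"}}

```text
clock: 67.5
tcp_pos: [511.1, 301.1, 104.0]
eef_rot: [-3.085, 0.373, 0.263]
force: [0.4, 0.0, 0.8]
finger_gap: 0.401
```

```bash
python3 go.py 511.5 301 65 -14 3; python3 -c "
from caps import *
caps([(515,300)],win=30,thr=75)"
```

```text
at [511.1 301.1 104. ] d [  0.4  -0.1 -39. ] dpsi -0.2 n 3 gap 0.401 F [0.4 0.  0.8] t 67.5
psi -13.8 tilt world [-9.41  2.47] tool(x up?,y) [9.73 0.16]
2.4 0.0 12.8 0.1
2.4 0.0 12.8 0.1
2.4 0.0 12.8 0.1
[515 300] [257.0, 244.0] [([498.3, 302.5], 568, [61, 59])]
```

{"api": "carry_out", "payload": {"deltas": "2.3 0 12.5 0 0.4; 2.3 0 12.5 0 0.4; 2.3 0 12.5 0 0.4; 0 0 0 0 0.4; 0 0 0 0 0.4"}}

```text
clock: 68.05
tcp_pos: [511.7, 301.0, 62.7]
eef_rot: [-3.085, 0.374, 0.264]
force: [-0.2, -0.2, 1.0]
finger_gap: 0.4
```

{"api": "carry_out", "payload": {"deltas": "0 0 0 0 0.3; 0 0 0 0 0.1; 0 0 0 0 0.1; 0 0 0 0 0.1; 0 0 0 0 0.1", "newtons": 20}}

```text
clock: 68.55
tcp_pos: [512.2, 301.2, 63.8]
eef_rot: [-3.084, 0.373, 0.261]
force: [-0.3, -0.1, -1.5]
finger_gap: 0.206
```

{"api": "carry_out", "payload": {"deltas": "-0.3 0 -2 0 0.1; -0.5 0 -3 0 0.1; -0.7 0 -4 0 0.1; -0.8 0 -5 0 0.1; -1 0 -6 0 0.1", "newtons": 30}}

```text
clock: 69.05
tcp_pos: [512.0, 301.0, 85.2]
eef_rot: [-3.085, 0.373, 0.262]
force: [0.2, -0.2, -1.1]
finger_gap: 0.199
```

{"api": "carry_out", "payload": {"deltas": "-1.3 0 -8 0 0.1; -1.6 0 -10 0 0.1; -1.6 0 -10 0 0.1; -2 0 -12 0 0.1; -2 0 -12 0 0.1"}}

```text
clock: 69.55
tcp_pos: [512.3, 300.7, 142.7]
eef_rot: [-3.085, 0.374, 0.262]
force: [0.3, 0.1, -1.4]
finger_gap: 0.195
```

{"api": "carry_out", "payload": {"deltas": "-2.4 0 -15 0 0.1; -2.4 0 -15 0 0.1; -2.4 0 -15 0 0.1; -2.4 0 -15 0 0.1; 0 0 0 0 0.1"}}

```text
clock: 70.05
tcp_pos: [513.6, 300.6, 211.7]
eef_rot: [-3.083, 0.373, 0.256]
force: [0.3, 0.2, -1.6]
finger_gap: 0.198
```

```bash
python3 go.py 496 -292 220 -14 54 | head -4
```

```text
at [513.6 300.6 211.7] d [ -17.6 -592.6    8.3] dpsi -0.2 n 54 gap 0.198 F [ 0.3  0.2 -1.6] t 70.0
psi -13.8 tilt world [-9.14  2.57] tool(x up?,y) [9.49 0.32]
2.2 10.7 -0.6 0.0
2.2 10.7 -0.6 0.0
```

{"api": "carry_out", "payload": {"deltas": "2 10 -1.5 0 0.1; 2 10 -1.5 0 0.1; 2 10 -1.5 0 0.1; 2 10 -1.5 0 0.1; 2 10 -1.5 0 0.1"}}

```text
clock: 70.55
tcp_pos: [511.1, 244.9, 215.8]
eef_rot: [-3.084, 0.372, 0.26]
force: [-0.3, -0.0, -2.8]
finger_gap: 0.193
```

{"api": "carry_out", "payload": {"deltas": "2 10 -1.5 0 0.1; 2 10 -1.5 0 0.1; 2 10 -1.5 0 0.1; 2 10 -1.5 0 0.1; 2 10 -1.5 0 0.1"}}

```text
clock: 71.05
tcp_pos: [509.7, 188.4, 221.5]
eef_rot: [-3.084, 0.374, 0.261]
force: [0.1, 0.1, -2.3]
finger_gap: 0.193
```

{"api": "carry_out", "payload": {"deltas": "2 10 -1.5 0 0.1; 2 10 -1.5 0 0.1; 2 10 -1.5 0 0.1; 2 10 -1.5 0 0.1; 2 10 -1.5 0 0.1"}}

```text
clock: 71.55
tcp_pos: [508.4, 132.6, 227.6]
eef_rot: [-3.084, 0.374, 0.261]
force: [-0.1, 0.5, -2.6]
finger_gap: 0.198
```

{"api": "carry_out", "payload": {"deltas": "2 10 -1.5 0 0.1; 2 10 -1.5 0 0.1; 2 10 -1.5 0 0.1; 2 10 -1.5 0 0.1; 2 10 -1.5 0 0.1"}}

```text
clock: 72.05
tcp_pos: [507.1, 76.8, 233.7]
eef_rot: [-3.084, 0.374, 0.261]
force: [0.3, 0.3, -3.0]
finger_gap: 0.199
```

{"api": "carry_out", "payload": {"deltas": "2 10 -1.5 0 0.1; 2 10 -1.5 0 0.1; 2 10 -1.5 0 0.1; 2 10 -1.5 0 0.1; 2 10 -1.5 0 0.1"}}

```text
clock: 72.55
tcp_pos: [505.8, 20.9, 239.7]
eef_rot: [-3.084, 0.374, 0.26]
force: [-0.3, 0.4, -1.8]
finger_gap: 0.196
```

{"api": "carry_out", "payload": {"deltas": "2 10 -1.5 0 0.1; 2 10 -1.5 0 0.1; 2 10 -1.5 0 0.1; 2 10 -1.5 0 0.1; 2 10 -1.5 0 0.1"}}

```text
clock: 73.05
tcp_pos: [504.5, -35.0, 245.8]
eef_rot: [-3.084, 0.374, 0.26]
force: [0.6, 0.2, -1.1]
finger_gap: 0.196
```

{"api": "carry_out", "payload": {"deltas": "2 10 -1.5 0 0.1; 2 10 -1.5 0 0.1; 2 10 -1.5 0 0.1; 2 10 -1.5 0 0.1; 2 10 -1.5 0 0.1"}}

```text
clock: 73.55
tcp_pos: [503.1, -90.9, 251.8]
eef_rot: [-3.084, 0.374, 0.261]
force: [0.6, -0.9, -1.3]
finger_gap: 0.199
```

```bash
python3 go.py 495 -292 250 -14 18 | head -4; python3 - <<'E'
from h import *
im=vision.capture("top"); cv2.imwrite("pics/t3.png",im[:,:,::-1])
g=cv2.cvtColor(im,cv2.COLOR_RGB2HSV);m=((g[...,1]<60)&(g[...,2]>150)).astype(np.uint8);m[:,:90]=0;m[:,212:]=0;m[:170]=0;m[250:]=0
n,l,st,c=cv2.connectedComponentsWithStats(m);i=1+st[1:,4].argmax();print(st[i],c[i],cv2.minAreaRect(np.argwhere(l==i)[:,::-1].astype(np.float32)))
for X in((479.2,326.4,54),(523.2,103.7,54),(582.5,115.3,54),(537.5,336.7,54)):print(proj("top",X).round())
E
```

```text
at [503.1 -90.9 251.8] d [  -8.1 -201.1   -1.8] dpsi -0.2 n 18 gap 0.199 F [ 0.6 -0.9 -1.3] t 73.5
psi -13.8 tilt world [-9.31  2.5 ] tool(x up?,y) [9.64 0.21]
2.2 11.0 -0.3 0.0
2.2 11.0 -0.3 0.0
[  95  193  108   45 1809] [150.25704809 215.20453289] ((147.9080047607422, 215.24400329589844), (27.99557113647461, 106.52627563476562), 79.69515228271484)
[ 97. 239.]
[203. 219.]
[198. 192.]
[ 94. 212.]
```

{"api": "carry_out", "payload": {"deltas": "2 10 -0.5 0 0.1; 2 10 -0.5 0 0.1; 2 10 -0.5 0 0.1; 2 10 -0.5 0 0.1; 2 10 -0.5 0 0.1"}}

```text
clock: 74.1
tcp_pos: [501.0, -147.0, 252.5]
eef_rot: [-3.085, 0.374, 0.26]
force: [0.5, -0.4, -3.5]
finger_gap: 0.199
```

{"api": "carry_out", "payload": {"deltas": "2 10 -0.5 0 0.1; 2 10 -0.5 0 0.1; 2 10 -0.5 0 0.1; 2 10 -0.5 0 0.1; 2 10 -0.5 0 0.1"}}

```text
clock: 74.6
tcp_pos: [498.7, -202.7, 253.1]
eef_rot: [-3.085, 0.374, 0.26]
force: [-0.1, 0.3, -1.2]
finger_gap: 0.199
```

{"api": "carry_out", "payload": {"deltas": "2 10 -0.5 0 0.1; 2 10 -0.5 0 0.1; 2 10 -0.5 0 0.1; 2 10 -0.5 0 0.1; 2 10 -0.5 0 0.1"}}

```text
clock: 75.1
tcp_pos: [496.5, -258.4, 253.7]
eef_rot: [-3.084, 0.374, 0.261]
force: [0.4, 0.1, -2.1]
finger_gap: 0.193
```

{"api": "carry_out", "payload": {"deltas": "2 10 -0.5 0 0.1; 2 10 -0.5 0 0.1; 2 10 -0.5 0 0.1; 0 0 0 0 0.1; 0 0 0 0 0.1"}}

```text
clock: 75.6
tcp_pos: [495.0, -293.3, 253.9]
eef_rot: [-3.084, 0.376, 0.261]
force: [-1.0, 0.8, -1.3]
finger_gap: 0.195
```

```bash
python3 go.py 495 -292.5 110 -14 10 | head -4; python3 - <<'E'
from caps import *
caps([(500,-219),(571,-216),(573,-294)],z=155)
E
```

```text
at [ 495.  -293.3  253.9] d [  -0.     0.8 -143.9] dpsi -0.1 n 10 gap 0.195 F [-1.   0.8 -1.3] t 75.6
psi -13.9 tilt world [-9.31  2.5 ] tool(x up?,y) [9.64 0.19]
2.4 -0.0 14.2 0.0
2.4 -0.0 14.2 0.0
[ 500 -219] [181.0, 187.0] [([500.7, -219.1], 331, [21, 21])]
[ 571 -216] [154.0, 119.0] [([572.6, -219.4], 501, [34, 26])]
[ 573 -294] [236.0, 92.0] [([573.2, -294.1], 396, [22, 23])]
```

{"api": "carry_out", "payload": {"deltas": "2.4 0 14 0 0.1; 2.4 0 14 0 0.1; 2.4 0 14 0 0.1; 2.4 0 14 0 0.1; 2.4 0 14 0 0.1"}}

```text
clock: 76.15
tcp_pos: [496.7, -291.4, 183.0]
eef_rot: [-3.087, 0.373, 0.254]
force: [-0.7, -0.7, -2.1]
finger_gap: 0.194
```

{"api": "carry_out", "payload": {"deltas": "2.4 0 14 0 0.1; 2.4 0 14 0 0.1; 2.4 0 14 0 0.1; 2 0 12 0 0.1; 0 0 0 0 0.1"}}

```text
clock: 76.65
tcp_pos: [496.8, -288.4, 124.8]
eef_rot: [-3.086, 0.369, 0.257]
force: [-0.7, -0.1, -1.0]
finger_gap: 0.194
```

```bash
python3 go.py 495 -292.5 102 -14 3
```

```text
at [ 496.8 -288.4  124.8] d [ -1.8  -4.1 -22.8] dpsi -0.4 n 3 gap 0.194 F [-0.7 -0.1 -1. ] t 76.7
psi -13.6 tilt world [-9.2   2.43] tool(x up?,y) [9.51 0.2 ]
1.0 1.5 7.5 0.1
1.0 1.5 7.5 0.1
1.0 1.5 7.5 0.1
```

{"api": "carry_out", "payload": {"deltas": "1 1.5 7 0 0.1; 1 1.5 7 0 0.1; 1 1.5 6 0 0.1; 0.2 0 1 0 0.1; 0 0 0 0 0.1"}}

```text
clock: 77.15
tcp_pos: [496.0, -293.3, 103.2]
eef_rot: [-3.087, 0.368, 0.255]
force: [-0.6, 0.2, -1.6]
finger_gap: 0.197
```

{"api": "carry_out", "payload": {"deltas": "0.2 0 1 0 0.1; 0.1 0 0.6 0 0.1; 0 0 0 0 0.1; 0 0 0 0 0.1; 0 0 0 0 0.1"}}

```text
clock: 77.65
tcp_pos: [496.5, -293.6, 102.2]
eef_rot: [-3.088, 0.369, 0.253]
force: [0.5, 0.1, -1.8]
finger_gap: 0.196
```

{"api": "carry_out", "payload": {"deltas": "0.1 0 0.5 0 0.1; 0.1 0 0.5 0 0.1; 0 0 0 0 0.1; 0 0 0 0 0.1; 0 0 0 0 0.1"}}

```text
clock: 78.15
tcp_pos: [496.6, -293.6, 101.2]
eef_rot: [-3.088, 0.368, 0.253]
force: [0.1, -0.0, -1.4]
finger_gap: 0.194
```

{"api": "carry_out", "payload": {"deltas": "0.1 0 0.5 0 0.1; 0.1 0 0.5 0 0.1; 0 0 0 0 0.1; 0 0 0 0 0.1; 0 0 0 0 0.1"}}

```text
clock: 78.65
tcp_pos: [496.6, -293.5, 100.0]
eef_rot: [-3.088, 0.368, 0.253]
force: [-0.9, 0.4, -2.3]
finger_gap: 0.195
```

{"api": "carry_out", "payload": {"deltas": "0.1 0 0.4 0 0.1; 0 0 0.3 0 0.1; 0 0 0 0 0.1; 0 0 0 0 0.1; 0 0 0 0 0.1"}}

```text
clock: 79.15
tcp_pos: [496.6, -293.6, 99.3]
eef_rot: [-3.088, 0.368, 0.253]
force: [0.5, 0.4, -2.5]
finger_gap: 0.199
```

{"api": "carry_out", "payload": {"deltas": "0.1 0 0.4 0 0.1; 0 0 0.3 0 0.1; 0 0 0 0 0.1; 0 0 0 0 0.1; 0 0 0 0 0.1"}}

```text
clock: 79.65
tcp_pos: [497.0, -293.7, 99.1]
eef_rot: [-3.088, 0.368, 0.251]
force: [0.0, -0.3, 0.4]
finger_gap: 0.195
```

{"api": "carry_out", "payload": {"deltas": "0 0 0.3 0 0.1; 0 0 0.2 0 0.1; 0 0 0 0 0.1; 0 0 0 0 0.1; 0 0 0 0 0.1"}}

```text
clock: 80.15
tcp_pos: [497.1, -293.8, 99.1]
eef_rot: [-3.089, 0.369, 0.25]
force: [0.1, 0.0, 1.4]
finger_gap: 0.197
```

{"api": "carry_out", "payload": {"deltas": "0 0 0 0 0.25; 0 0 0 0 0.35; 0 0 0 0 0.4; 0 0 0 0 0.4; -0.8 0 -5 0 0.4"}}

```text
clock: 80.65
tcp_pos: [496.6, -293.6, 103.4]
eef_rot: [-3.088, 0.368, 0.253]
force: [0.1, -0.3, -0.6]
finger_gap: 0.4
```

{"api": "carry_out", "payload": {"deltas": "-3 0 -20 0 0.4; -4 0 -25 0 0.4; -5 0 -30 0 0.4; -5 0 -30 0 0.4; -3 0 -20 0 0.4"}}

```text
clock: 81.15
tcp_pos: [495.8, -293.1, 233.7]
eef_rot: [-3.085, 0.368, 0.259]
force: [-0.2, -0.5, 0.2]
finger_gap: 0.4
```

{"api": "carry_out", "payload": {"deltas": "-5 10 0 0 0.4; -10 17 0 0 0.4; -10 17 0 0 0.4; -10 17 0 0 0.4; -10 17 0 0 0.4"}}

```text
clock: 81.65
tcp_pos: [432.7, -360.7, 242.9]
eef_rot: [-3.088, 0.363, 0.254]
force: [0.4, -0.2, 0.0]
finger_gap: 0.399
```

{"api": "carry_out", "payload": {"deltas": "-10 17 0 0 0.4; -10 17 0 0 0.4; -10 17 0 0 0.4; -10 17 0 0 0.4; -10 17 0 0 0.4"}}

```text
clock: 82.15
tcp_pos: [358.3, -434.9, 247.6]
eef_rot: [-3.084, 0.364, 0.261]
force: [-0.3, 1.0, 0.2]
finger_gap: 0.399
```

{"api": "carry_out", "payload": {"deltas": "-10 17 0 0 0.4; -10 17 0 0 0.4; -10 17 0 0 0.4; -10 17 0 0 0.4; 0 0 0 0 0.4"}}

```text
clock: 82.65
tcp_pos: [296.5, -495.4, 250.7]
eef_rot: [-3.08, 0.367, 0.267]
force: [0.2, 1.6, 0.2]
finger_gap: 0.397
```

```bash
python3 - <<'E'
from h import *
print(robot.get_state()["tcp_pos"])
im=vision.capture("top")[110:290,70:450]
cv2.imwrite("pics/t4.png",cv2.resize(im[:,:,::-1],(798,378),interpolation=cv2.INTER_CUBIC))
E
```

```text
[ 296.45126744 -495.37857783  250.71475163]
```

View pics/t4.png

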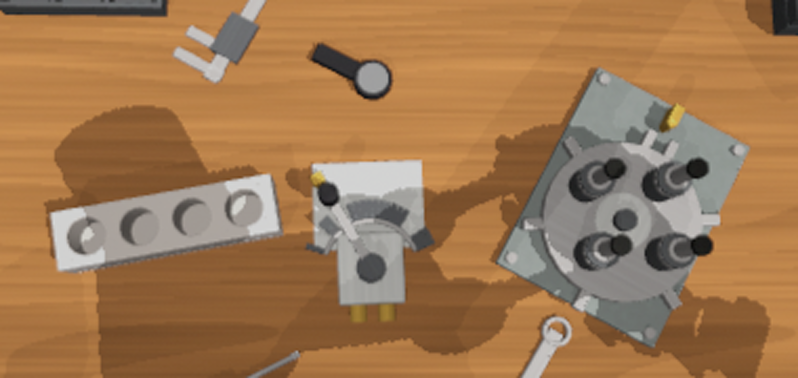

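The stand is empty and upright, all four spindles stand on the plate, and the loupe is untouched. Prongs are at (649,139) and (668,149), pointer (674,117), knob (328,194), pivot (370,268) and tab (319,179).

```bash
python3 - <<'E'
from h import *
f=lambda u,v,z:w("top",(u+.5)/2.1-.5+70,(v+.5)/2.1-.5+110,z,1)
A=lambda a,b:np.degrees(np.arctan2(b[1]-a[1],b[0]-a[0])).round(1)
b=f(624,219,54);print(b,"ptr",A(b,f(674,117,42)),"notch",A(b,(f(649,139,37)+f(668,149,37))/2))
p=f(370,268,54);print("lever",A(p,f(328,194,84)),"tab",A(p,f(319,179,26)))
from cell import ticket; ticket.job_done()
E
```

```text
[ 536.12404079 -253.90603201   54.        ] ptr -29.2 notch -28.9
lever 30.7 tab 29.7
the job is handed in; nothing more can be done
```

The job is done and handed in at about 83 s. I turned the plate about 100° counter-clockwise until its notch faced the pointer, then threw the lever into the brass-tab notch. After that I drew all four spindles out of the stand and stood them on the plate.

Last checks, from the final top-camera picture:
- **Plate:** the notch reads -28.9° and the pointer -29.2°, so they line up within the measuring error.
- **Lever:** it reads 30.7° against the tab at 29.7°. Close-up wrist pictures taken earlier put the notch centre nearer 33°, so the lever is in the notch but may be 1–2° off its centre.
- **Spindles:** all four stand upright on the plate, with their feet about 53 mm from its axis, so each whole foot is well inside the edge.
- **Stand and loupe:** the stand is upright, empty and where it began, and the loupe is where it lay.

Two things did not go as planned:
- **Tool tilt:** fast sideways moves slowly tilted the tool, up to about 9–10°. I turned the grip to suit and carried the last two spindles slowly. The tilt was steady at that pace.
- **Grip:** the fingers closed at about 18–19 mm, so they held the spindles at least partly by the rubber cap, not by the 16 mm stem alone. Nothing slipped.

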